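Set out a tasting order on the bakery counter

ROBOT

A 6-joint arm with a two-finger parallel gripper is mounted at the origin on the work surface. World frame = base frame: x ahead of the robot, y to its left, z up, the work surface at z = 0. Lengths are in m, angles in rad, forces in N, time in s.
With the tool pointing down it reaches from about 0.35 to 0.775 m from the base axis. Payload 7.3 kg.
Tool frame: the origin (TCP) lies at the very end of the fingers, on their centre line; the grasp point (between the pads) lies 19 mm behind it; z points along the fingers, y is the line along which they close (so a half turn about z gives the same grasp; the last joint's range is limited). The gripper opens to 92 mm and grips with 3 to 60 N. Pads are 19 mm wide; open, the fingers measure 130 mm over their backs; the gripper's body (75 mm by 190 mm) begins 47 mm behind the grasp point.
Start: joints at [1.072, 0.342, 1.524, -0, 1.275, -0.146], TCP at [0.181, 0.493, 0.227] pointing down, gripper open.
Joint ranges: [-2.53, 2.53], [-0.77, 2.02], [0.04, 2.7], [-1, 4.14], [0.28, 2.66], [-3.11, 3.11]. Speed limits (rad/s): [2.57, 2.57, 3.14, 3.14, 3.14, 3.14].

INTERFACE

Orientations are given as [roll, pitch, yaw] about the fixed x, y, z axes, in that order (R = Rz(yaw) Ry(pitch) Rx(roll)).
In Python, from cell import telemetry, eyes, job gives the robot as it stands.
- The arm moves only by the tool apply_moves, never from a script. Its arguments are lists of equal length, an entry for each row: "delta_pos": the shift along the world's x, y, z each as a share of 0.4 m, from -1 to 1, a list of three; "dr": the turn, a rotation vector about the world's x, y, z each as a share of 0.5 rad, from -1 to 1, a list of three; "jaw": the opening, from 0 (shut) to 1 (fully open). A call has 1 to 8 rows; each row is the pose to reach, as a shift and turn from the pose commanded when the call began; what a row does not reach only later rows make up. A row lasts 1/12 s, in which the tool goes at most 41.7 mm and 7.16 degrees, less where a joint would pass 70% of its speed; a pose out of reach is approached as far as the arm can. A call with a number of a shift or a turn outside -1 to 1 is refused whole. A call with a gripper value outside its range is refused whole. The fingers move at their own pace and stop on an object; "force" is the grip in N (left out, the last holds). Time passes only in rows, so rows that repeat a pose let the fingers close. It gives the time, the measured TCP pose, the force, the opening and the grip force at its end, in the units of the state.
- telemetry.observe(): the state, without advancing time (a new reading comes with each control period).
- eyes.read_camera(name): name is "scene" or "top" or "wrist"; returns the picture (420x560x3 uint8, red, green, blue); there is no depth.
- eyes.camera_model(name): a dict with "vertical_fov" (degrees; the focal length in pixels is half the picture's height over the tangent of half this angle, whatever the lens; pixels are square), "cx", "cy" (the principal point, pixels), "rvec" (rotation vector, rad) and "tvec" (3), from world to camera coordinates, as OpenCV has them; the wrist camera has in their place "hand_eye" (4x4, takes a point from camera to tool coordinates, whose origin is the TCP and whose axes are the flange's). Camera axes: x right, y down, z forward; pixel columns grow to the right and rows downward; lengths in m; the calibration is good to about 2 mm. A picture is of the moment at which its call begins: read the wrist's pose just before it. camera_model takes no time and is no camera call.
- job.hand_in(): hands the job in; it is judged then, once.
The state is a dict: "time": time; "qpos": joint angles; "qvel": joint speeds; "joint_efforts": joint torques, N m; "tool_pos": TCP position; "tool_rot": TCP orientation; "contact_force": force on the tool from outside, world axes, zero at the start; "torque": the same for the moment, N m; "opening": finger opening in m; "grip_force": force on a finger pad.
Only numpy, scipy, OpenCV 4.12 (cv2) and the standard library are available. Lean on these libraries where they do the work, as an engineer would, in place of code of your own. Each camera call takes 0.05 s, during which the arm holds its last target. There are 200 camera calls.

TASK

Take the order in hand by pushing the order slide to its far stop; then stir the nuts in the two-handled pan with the wooden pestle until every nut is at least 2 cm from where it lay, and stand the pestle upright in the middle of its saucer again. Also set out, upright and with a gap of about 3 cm, whichever of these are on the counter: the jam jar straight out from the pan's left handle and the honey bottle straight out from its right handle (left and right as the robot sees it), the square sugar tin centred behind the pan, the wooden spice mill centred in front of the napkin basket, on the robot's side. Only when all that stands in place, slide the order slide back fully to its near stop; keep the nuts in the pan and leave the other things on the counter alone.

Things in the scene. Friction and masses are not known exactly. Their poses are not given: they have to be found in the camera images.
- order (a joint): the order slide: value 0 at its near stop (the end of the rail nearest the robot), 0.14 m at its far stop (end away from the robot). It slides with about 1.5 N of friction plus 3 N per m/s of damping, and stays where it is left.
- order_grip (a point): centre of the top face of the order slide's upright dark-wood grip, 34 mm (along the rail) x 26 mm (across) x 60 mm tall, vertical sides; the top is 76 mm above the counter. Its own x axis points along the rail in the direction of growing joint value.
- rail: the order slide's dark steel rail, fixed on the counter on the robot's right, 240 mm (its x, roughly away from the robot) x 70 mm x 16 mm high, with a 12 mm thick wooden end block 30 mm high at each end. Origin: centre of the underside. The grip runs along its centre line, from x = -70 to +70 mm.
- pan: round steel pan with the nuts, fixed: outer radius 88 mm at the rim, 78 at the foot, 55 mm high; inner floor 6 mm up, inner radius 74 mm there, walls 4 mm. Origin: centre of the underside; x axis points about away from the robot (behind). Wire handles, 50 mm wide and 45 mm up, on its +y side (left seen from the robot) and -y side (right), reach to 107 mm from the centre
- saucer: small white saucer, home of the pestle, fixed on the counter: 104 mm across, floor 4 mm above the counter and flat to 43 mm radius, rim 9 mm high. Origin: centre of the underside.
- pestle: wooden pestle (stirring rod) standing upright in the saucer: foot 34 mm in diameter and 30 mm high, above it a round shaft 24 mm in diameter, 130 mm tall in all, 0.12 kg. Origin: centre of the foot's underside; z along the shaft to its top.
- jam: squat round glass jam jar with a white lid, 60 mm in diameter, 90 mm tall, about 0.35 kg with its weight low in the base. Origin: centre of the underside; z up. May be absent.
- honey: round glass honey bottle with a narrow neck: body 52 mm in diameter up to 84 mm, neck and white cap 32 mm, 120 mm tall, about 0.3 kg with its weight low in the base. Origin: centre of the underside; z up. May be absent.
- sugar: square steel sugar tin with a dark lid, 56 x 56 mm, 100 mm tall, about 0.35 kg with its weight low in the base. Origin: centre of the underside; x and y axes square to its sides; z up. May be absent.
- mill: dark wooden spice mill: foot 50 mm in diameter, waist 36 mm in diameter between 45 and 80 mm height, head 46 to 48 mm, 114 mm tall, about 0.25 kg with its weight low in the base. Origin: centre of the underside; z up. May be absent.
- basket: wire napkin basket, fixed at the back left of the counter: 120 mm (its x, about away from the robot) x 160 mm (its y) x 75 mm high. Origin: centre of the underside; its front face, towards the robot, is at x = -60 mm.
- nut1_center (a point): centre of nut 1 of 5: a round brown nut, 30 mm in diameter, 15 g, loose on the floor of the pan, the five in a rough ring about 45 mm from the pan's centre.
- nut2_center (a point): centre of nut 2 of 5: a round brown nut, 30 mm in diameter, 15 g, loose on the floor of the pan, the five in a rough ring about 45 mm from the pan's centre.
- nut3_center (a point): centre of nut 3 of 5: a round brown nut, 30 mm in diameter, 15 g, loose on the floor of the pan, the five in a rough ring about 45 mm from the pan's centre.
- nut4_center (a point): centre of nut 4 of 5: a round brown nut, 30 mm in diameter, 15 g, loose on the floor of the pan, the five in a rough ring about 45 mm from the pan's centre.
- nut5_center (a point): centre of nut 5 of 5: a round brown nut, 30 mm in diameter, 15 g, loose on the floor of the pan, the five in a rough ring about 45 mm from the pan's centre.
- roll: bystander, leave alone: bread roll 80 x 44 x 40 mm near the robot, in front of the pan on the left. Origin: centre of the underside.
- mug: bystander, leave alone: white mug, 72 mm in diameter, 80 mm tall, beyond the pan. Origin: centre of the underside.
- can: bystander, leave alone: round can, 60 mm in diameter, 100 mm tall, beyond the pan. Origin: centre of the underside.
- butterdish: bystander, leave alone: white butter dish 70 x 100 x 34 mm, near the robot, in front of the pan on the right. Origin: centre of the underside.
- tongs: bystander, leave alone: steel tongs 190 mm long, 10 mm high, lying at the near left. Origin: centre of the underside.
Things that resemble listed ones, but are neither listed nor needed, are in the scene too. What is meant by the pestle is not turquoise, and is the larger of those in its own colour.

How it is judged:
By the outcome, as a careful person would: the job done as asked, in the order asked, and still so for the second after the job is handed in, with the robot touching nothing.
Of jam, honey, sugar, mill only 2 to 4 are there at a start; the rules pass over those that are not, and their reading is None.
At some moment in a run one of jam, honey, sugar, mill may be knocked a few centimetres aside while the robot is not near it.
It also fails if it takes over 210 s, if anything falls off the work surface, if the arm or the gripper's body presses on something with over 40 N, if the wrist force passes 120 N, or if a joint passes its speed limit or range.

## Working session

There is one attempt and no reset: what is moved stays moved. The work goes in short steps, Python scripts to look and compute and a tool call to move; the robot and the scene stay as the last step left them, time stands still between calls to the robot, and variables do not carry over. Pictures are saved under pics/ and viewed, at most 14 in all, crops included, and the job is handed in when it is done.

Besides the shell and the picture viewer there is one more tool, called after ">>>" as name(argument=value, ...), one argument or row to a line, values as JSON. apply_moves: Moves the arm, as the interface text tells. Its arguments: {"type":"object","properties":{"delta_pos":{"type":"array"},"dr":{"type":"array"},"jaw":{"type":"array"},"force":{"type":"number"}},"required":["delta_pos","dr","jaw"]}

```bash
ls; mkdir -p pics; python3 - <<'E'
from cell import telemetry, eyes, job
import cv2
for n in ("scene","top"):
    im=eyes.read_camera(n); cv2.imwrite(f"pics/{n}0.png",im[:,:,::-1])
    print(n,eyes.camera_model(n))
print(eyes.camera_model("wrist"))
print(telemetry.observe())
E
```

```text
pics
scene {'vertical_fov': 54.70937661535115, 'cx': 271.3215078419991, 'cy': 212.5886765796633, 'rvec': array([ 2.10277514,  0.66182138, -0.31518253]), 'tvec': array([-0.44521777, -0.09883327,  1.23558877])}
top {'vertical_fov': 43.07797821377447, 'cx': 281.1183669363846, 'cy': 217.90145589739154, 'rvec': array([ 2.13079199, -2.18465059,  0.13646097]), 'tvec': array([0.05314581, 0.537048  , 1.63509873])}
{'vertical_fov': 61.53893931204201, 'cx': 274.59278391303167, 'cy': 213.56587436049875, 'hand_eye': array([[-4.82562711e-04, -9.59461200e-01, -2.81840333e-01,
         7.72589635e-02],
       [ 9.99999833e-01, -5.52199247e-04,  1.67652092e-04,
        -1.70646919e-04],
       [-3.16487697e-04, -2.81840205e-01,  9.59461306e-01,
        -1.57815369e-01],
       [ 0.00000000e+00,  0.00000000e+00,  0.00000000e+00,
         1.00000000e+00]])}
{'time': 0.1, 'qpos': array([ 1.07200800e+00,  3.42673699e-01,  1.52491697e+00,  8.62041381e-06,
        1.27540735e+00, -1.46030338e-01]), 'qvel': array([ 0.00390534, -0.00063519, -0.00092904,  0.00069681, -0.00033373,
        0.00191561]), 'joint_efforts': array([ 8.01401347e-04, -4.32008493e+01, -2.44692421e+01,  7.18557788e-02,
        5.27309580e-02, -7.23418270e-05]), 'tool_pos': array([0.18119678, 0.49235303, 0.22610532]), 'tool_rot': array([-3.14020345e+00, -2.12653122e-04,  2.78883200e+00]), 'contact_force': array([ 0.14411371, -0.24626748, -0.18956664]), 'torque': array([ 0.01450766,  0.02875483, -0.00379316]), 'grip_force': 0.0, 'opening': 0.09152652624472234}
```

View pics/scene0.png

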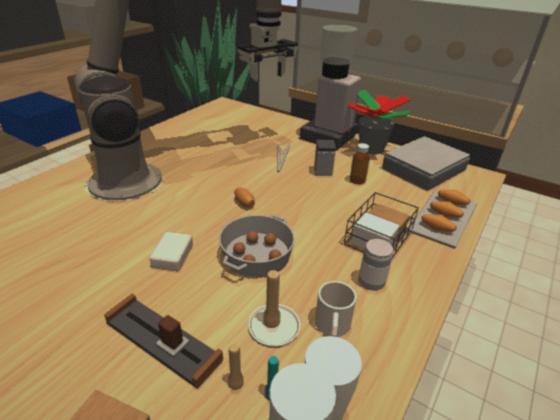

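View pics/top0.png

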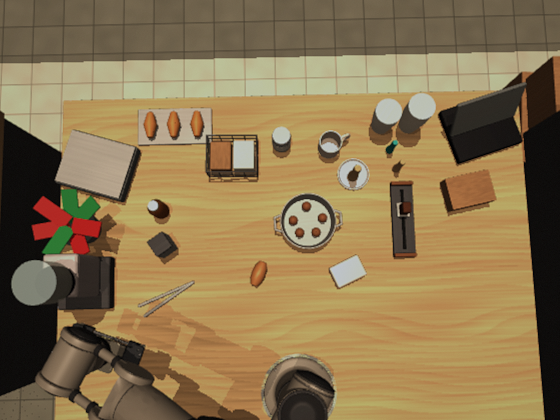

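```bash
cat > h.py <<'E'
import numpy as np, cv2
from scipy.spatial.transform import Rotation as R
from cell import telemetry, eyes, job
def cam(n, st=None):
    m=eyes.camera_model(n); f=210/np.tan(np.radians(m['vertical_fov'])/2)
    if n=='wrist':
        st=st or telemetry.observe(); T=np.eye(4)
        T[:3,:3]=R.from_euler('xyz',st['tool_rot']).as_matrix(); T[:3,3]=st['tool_pos']
        A=T@m['hand_eye']; Rc=A[:3,:3].T; t=-Rc@A[:3,3]
    else: Rc=R.from_rotvec(m['rvec']).as_matrix(); t=m['tvec']
    return dict(f=f,cx=m['cx'],cy=m['cy'],R=Rc,t=t,c=-Rc.T@t)
def ray(c,uv):
    uv=np.atleast_2d(np.asarray(uv,float))
    d=np.c_[(uv[:,0]-c['cx'])/c['f'],(uv[:,1]-c['cy'])/c['f'],np.ones(len(uv))]
    return d@c['R']
def onz(c,uv,z):
    d=ray(c,uv); return c['c']+d*((z-c['c'][2])/d[:,2])[:,None]
def proj(c,p):
    q=np.atleast_2d(p)@c['R'].T+c['t']; return np.c_[c['f']*q[:,0]/q[:,2]+c['cx'],c['f']*q[:,1]/q[:,2]+c['cy']]
def tri(c1,u1,c2,u2):
    d1=ray(c1,u1)[0];d2=ray(c2,u2)[0];d1/=np.linalg.norm(d1);d2/=np.linalg.norm(d2)
    s=np.linalg.lstsq(np.c_[d1,-d2],c2['c']-c1['c'],rcond=None)[0]
    p,q=c1['c']+s[0]*d1,c2['c']+s[1]*d2; return (p+q)/2,np.linalg.norm(p-q)
def shot(n,name=None):
    st=telemetry.observe(); im=eyes.read_camera(n)[:,:,::-1].copy()
    if name: cv2.imwrite(f'pics/{name}.png',im)
    return im,cam(n,st)
def blobs(mask,amin=8):
    k,l,s,c=cv2.connectedComponentsWithStats(mask.astype(np.uint8))
    return [(c[i].round(1),s[i]) for i in range(1,k) if s[i][4]>=amin]
E
python3 - <<'E'
from h import *
t=cv2.imread('pics/top0.png'); s=cv2.imread('pics/scene0.png')
cv2.imwrite('pics/topc.png',cv2.resize(t[120:300,135:435],None,fx=2.6,fy=2.6,interpolation=cv2.INTER_CUBIC))
cv2.imwrite('pics/scenec.png',cv2.resize(s[195:400,100:370],None,fx=2.9,fy=2.9,interpolation=cv2.INTER_CUBIC))
E
```

```text
(no output)
```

View pics/topc.png

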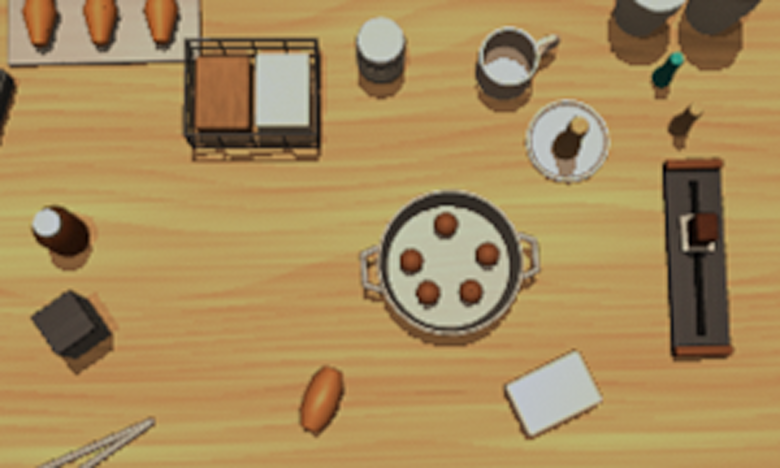

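View pics/scenec.png

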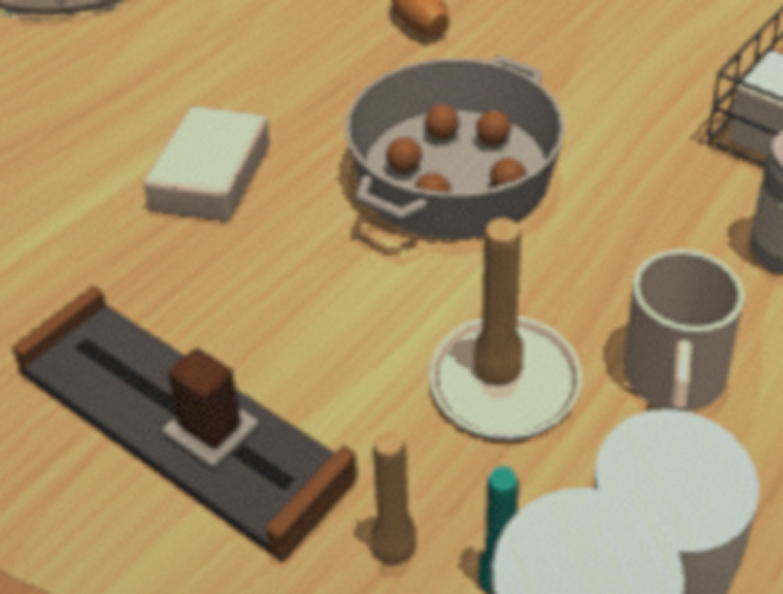

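```bash
python3 - <<'E'
from h import *
np.set_printoptions(precision=4,suppress=True)
T,S=cam('top'),cam('scene')
t=lambda u,v:(135+(u+.5)/2.6-.5,120+(v+.5)/2.6-.5)
s=lambda u,v:(100+(u+.5)/2.9-.5,195+(v+.5)/2.9-.5)
print('grip tri',tri(T,t(705,226),S,s(203,368)))
print('pestle top tri',tri(T,t(578,126),S,s(503,230)))
print('honey cap tri',tri(T,t(46,222),S,(363,148)))
print('sugar lid tri',tri(T,t(66,320),S,(326,146)))
for n,uv,z in [('panrim',(451,263),.055),('hL',(363,270),.045),('hR',(537,254),.045),('saucer',(567,140),.009),
 ('roll',(322,400),.02),('butter',(553,393),.034),('mug',(507,60),.08),('can',(381,40),.1),('basketfrontmid',(254,150),.0),
 ('railNear',(700,352),.03),('railFar',(694,163),.03),('grip',(705,226),.076),('honeycap',(46,222),.12),
 ('sug1',(33,322),.1),('sug2',(71,291),.1),('sug3',(100,320),.1),('sug4',(62,356),.1),('basFL',(188,147),.075),('basFR',(318,145),.075)]:
    print(n,onz(T,t(*uv),z)[0])
for n,uv in zip('abcde',[(445,226),(487,256),(471,293),(428,294),(411,262)]): print('nut',n,onz(T,t(*uv),.021)[0])
print('scene panrim',onz(S,s(455,125),.055)[0],'saucer',onz(S,s(505,377),.009)[0])
im=cv2.imread('pics/scene0.png');cv2.imwrite('pics/sceneh.png',cv2.resize(im[125:195,290:390],None,fx=6,fy=6,interpolation=cv2.INTER_CUBIC))
E
```

```text
grip tri (array([ 0.558 , -0.3434,  0.0756]), np.float64(0.0006430575184841964))
pestle top tri (array([ 0.6699, -0.1901,  0.1318]), np.float64(9.220534397425894e-06))
honey cap tri (array([0.5763, 0.4247, 0.1097]), np.float64(0.0017860729785791542))
sugar lid tri (array([0.4643, 0.4058, 0.0909]), np.float64(0.0008451345174225243))
panrim [ 0.5243 -0.0436  0.055 ]
hL [0.5196 0.0614 0.045 ]
hR [ 0.5337 -0.1475  0.045 ]
saucer [ 0.6793 -0.1943  0.009 ]
roll [0.3667 0.1145 0.02  ]
butter [ 0.3678 -0.1613  0.034 ]
mug [ 0.7635 -0.1167  0.08  ]
can [0.7861 0.0332 0.1   ]
basketfrontmid [0.6782 0.1937 0.    ]
railNear [ 0.4124 -0.3399  0.03  ]
railFar [ 0.6425 -0.3449  0.03  ]
grip [ 0.5582 -0.343   0.076 ]
honeycap [0.5755 0.4227 0.12  ]
sug1 [0.4626 0.4419 0.1   ]
sug2 [0.4973 0.3983 0.1   ]
sug3 [0.463  0.3648 0.1   ]
sug4 [0.4227 0.4084 0.1   ]
basFL [0.6684 0.2654 0.075 ]
basFR [0.6669 0.111  0.075 ]
nut a [ 0.5738 -0.0395  0.021 ]
nut b [ 0.5357 -0.0894  0.021 ]
nut c [ 0.4911 -0.0685  0.021 ]
nut d [ 0.4912 -0.0164  0.021 ]
nut e [0.5307 0.0031 0.021 ]
scene panrim [ 0.5289 -0.047   0.055 ] saucer [ 0.6805 -0.1984  0.009 ]
```

View pics/sceneh.png

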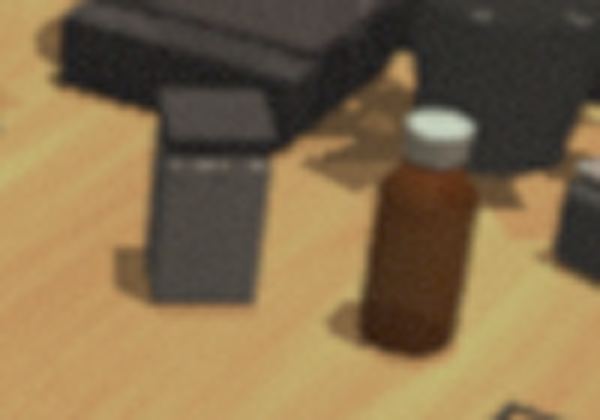

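Pestle candidates (top view): brown one in the saucer (353,174), small brown one (398,167), turquoise one (392,147). I choose the one in the saucer: it is the larger of the two browns, and the close crop confirms this. Of the four items to set out, honey is at (158,209) and sugar at (162,245). Jam and mill are not visible. The order slide's grip stands mid-rail.

>>> apply_moves(
  delta_pos=[
    [0.55,-0.2,0.1],
    [0.55,-0.2,0.1],
    [0.55,-0.2,0.1],
    [0.55,-0.2,0.1],
    [0.55,-0.2,0.1],
    [0.55,-0.2,0.1],
    [0.55,-0.2,0.1],
    [0.55,-0.2,0.1],
  ],
  dr=[
    [0,0,0.706],
    [0,0,0.706],
    [0,0,0.706],
    [0,0,0.706],
    [0,0,0.706],
    [0,0,0.706],
    [0,0,0.706],
    [0,0,0.706],
  ],
  jaw=[0,0,0,0,0,0,0,0],
)

```text
time: 0.77
tool_pos: [0.4031, 0.4116, 0.2661]
tool_rot: [-3.141, -0.001, 3.138]
contact_force: [-0.1, 0.3, 0.1]
opening: 0.043
grip_force: 0.0
```

```bash
python3 - <<'E'
from h import *
np.set_printoptions(precision=4,suppress=True)
im,c=shot('wrist','w1'); print(telemetry.observe()['tool_pos'],telemetry.observe()['tool_rot'])
for n,p in dict(sug=[.461,.403,.1],sugb=[.461,.403,0],hon=[.576,.423,.12],honb=[.576,.423,0]).items(): print(n,proj(c,p))
E
```

```text
[0.4016 0.4122 0.266 ] [-3.141  -0.0014  3.14  ]
sug [[265.9447 252.431 ]]
sugb [[267.8006 221.7364]]
hon [[286.1958 363.9229]]
honb [[283.3855 302.6836]]
```

View pics/w1.png

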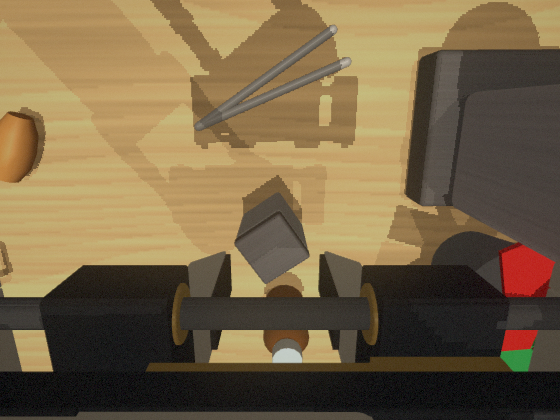

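The wrist view shows the sugar tin's lid with corners at about (235,243), (266,283), (309,256) and (278,216), the honey cap at (287,354), and the tongs and the roll. Jam and mill are not in sight.

```bash
python3 - <<'E'
from h import *
np.set_printoptions(precision=4,suppress=True)
im=cv2.imread('pics/w1.png')
st=dict(tool_pos=[.4016,.4122,.2660],tool_rot=[-3.141,-.0014,3.14]); c=cam('wrist',st)
T=cam('top')
P=onz(c,[(235,243),(266,283),(309,256),(278,216)],.1);print(P,P.mean(0))
for a,b in ((0,1),(1,2),(3,2),(0,3)): d=P[b]-P[a];print(np.linalg.norm(d),np.degrees(np.arctan2(d[1],d[0])))
print(onz(c,(287,354),.12))
t=lambda u,v:(135+(u+.5)/2.6-.5,120+(v+.5)/2.6-.5)
print(tri(c,(272,250),T,t(66.5,322)),tri(c,(287,354),T,t(46,222)))
E
```

```text
[[0.4493 0.3735 0.1   ]
 [0.4927 0.4035 0.1   ]
 [0.4632 0.4464 0.1   ]
 [0.4217 0.4156 0.1   ]] [0.4567 0.4097 0.1   ]
0.05279501735435766 34.650990762275406
0.052078765507499555 124.52299192592642
0.05164297448975275 36.57043288511864
0.05036560139865087 123.1749503757942
[[0.5621 0.4247 0.12  ]]
(array([0.4639, 0.4087, 0.0806]), np.float64(0.0022598234144490872)) (array([0.5782, 0.4265, 0.1001]), np.float64(0.002129666014606241))
```

>>> apply_moves(
  delta_pos=[
    [0.1,-0.7,0],
    [0.1,-0.7,0],
    [0.1,-0.7,0],
    [0.1,-0.7,0],
    [0.1,-0.7,0],
    [0.1,-0.7,0],
    [0.1,-0.7,0],
    [0.1,-0.7,0],
  ],
  dr=[
    [0,0,0],
    [0,0,0],
    [0,0,0],
    [0,0,0],
    [0,0,0],
    [0,0,0],
    [0,0,0],
    [0,0,0],
  ],
  jaw=[0,0,0,0,0,0,0,0],
)

```text
time: 1.48
tool_pos: [0.4409, 0.1291, 0.2666]
tool_rot: [-3.14, -0.0, 3.139]
contact_force: [0.7, 1.3, -0.6]
opening: 0.0002
grip_force: 0.0
```

>>> apply_moves(
  delta_pos=[
    [-0.15,-0.43,0.05],
    [-0.15,-0.43,0.05],
    [-0.15,-0.43,0.05],
    [-0.15,-0.43,0.05],
    [-0.15,-0.43,0.05],
    [-0.15,-0.43,0.05],
    [-0.15,-0.43,0.05],
    [-0.15,-0.43,0.05],
  ],
  dr=[
    [0,0,0],
    [0,0,0],
    [0,0,0],
    [0,0,0],
    [0,0,0],
    [0,0,0],
    [0,0,0],
    [0,0,0],
  ],
  jaw=[0,0,0,0,0,0,0,0],
)

```text
time: 2.15
tool_pos: [0.3813, -0.0378, 0.2865]
tool_rot: [3.141, -0.0, -3.14]
contact_force: [-0.3, -1.0, -0.0]
opening: 0.0005
grip_force: 0.0
```

```bash
python3 - <<'E'
from h import *
np.set_printoptions(precision=4,suppress=True)
im,c=shot('wrist','w2'); st=telemetry.observe();print(st['tool_pos'],st['tool_rot'],c['c'])
g=im.copy(); th=np.linspace(0,2*np.pi,60)
for q in proj(c,np.c_[.526+.088*np.cos(th),-.045+.088*np.sin(th),th*0+.055]): cv2.circle(g,tuple(int(v) for v in q.round()),1,(0,255,0),-1)
cv2.imwrite('pics/w2g.png',g)
E
```

```text
[ 0.3814 -0.0378  0.2865] [ 3.1408 -0.0003 -3.1393] [ 0.3041 -0.0379  0.4444]
```

View pics/w2g.png

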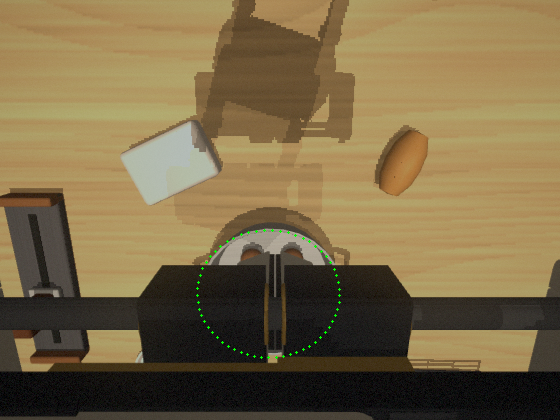

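>>> apply_moves(
  delta_pos=[
    [0.31,-0.7625,-0.3],
    [0.31,-0.7625,-0.3],
    [0.31,-0.7625,-0.3],
    [0.31,-0.7625,-0.3],
    [0.31,-0.7625,-0.3],
    [0.31,-0.7625,-0.3],
    [0.31,-0.7625,-0.3],
    [0.31,-0.7625,-0.3],
  ],
  dr=[
    [0,0,0],
    [0,0,0],
    [0,0,0],
    [0,0,0],
    [0,0,0],
    [0,0,0],
    [0,0,0],
    [0,0,0],
  ],
  jaw=[0,0,0,0,0,0,0,0],
)

```text
time: 2.87
tool_pos: [0.501, -0.3293, 0.171]
tool_rot: [3.14, -0.001, -3.139]
contact_force: [1.2, -0.9, 1.2]
opening: 0.0001
grip_force: 0.0
```

>>> apply_moves(
  delta_pos=[
    [0,0,-0.3],
    [0,0,-0.3],
    [0,0,-0.3],
    [0,0,-0.3],
    [0,0,-0.3],
  ],
  dr=[
    [0,0,0],
    [0,0,0],
    [0,0,0],
    [0,0,0],
    [0,0,0],
  ],
  jaw=[0,0,0,0,0],
)

```text
time: 3.28
tool_pos: [0.4993, -0.3272, 0.0509]
tool_rot: [3.138, -0.004, -3.139]
contact_force: [0.0, 0.2, 0.3]
opening: 0.0004
grip_force: 0.0
```

>>> apply_moves(
  delta_pos=[
    [0,-0.04,0],
    [0.02,-0.04,0],
    [0.05,-0.04,0],
    [0.08,-0.04,0],
    [0.11,-0.04,0],
    [0.14,-0.04,0],
    [0.16,-0.04,0],
    [0.165,-0.04,0],
  ],
  dr=[
    [0,0,0],
    [0,0,0],
    [0,0,0],
    [0,0,0],
    [0,0,0],
    [0,0,0],
    [0,0,0],
    [0,0,0],
  ],
  jaw=[0,0,0,0,0,0,0,0],
)

```text
time: 3.95
tool_pos: [0.5678, -0.3453, 0.0551]
tool_rot: [-3.139, 0.003, -3.14]
contact_force: [-1.5, -0.4, 1.4]
opening: 0.0002
grip_force: 0.8
```

>>> apply_moves(
  delta_pos=[
    [0.005,0,0],
    [0.01,0,0],
    [0.015,0,0],
    [0.02,0,0],
  ],
  dr=[
    [0,0,0],
    [0,0,0],
    [0,0,0],
    [0,0,0],
  ],
  jaw=[0,0,0,0],
)

```text
time: 4.28
tool_pos: [0.5696, -0.3452, 0.0534]
tool_rot: [3.14, -0.008, -3.141]
contact_force: [-22.9, 1.6, 15.5]
opening: 0.0006
grip_force: 11.3
```

>>> apply_moves(
  delta_pos=[
    [-0.06,0,0],
    [-0.06,0,0.05],
    [-0.06,0.05,0.15],
    [-0.06,0.1,0.25],
    [-0.06,0.2,0.35],
    [-0.06,0.3,0.35],
    [-0.06,0.38,0.35],
    [-0.06,0.38,0.35],
  ],
  dr=[
    [0,0,0],
    [0,0,0],
    [0,0,0],
    [0,0,0],
    [0,0,0],
    [0,0,0],
    [0,0,0],
    [0,0,0],
  ],
  jaw=[0,0,0,0,0.3,0.5,0.6,0.6],
)

```text
time: 4.95
tool_pos: [0.5496, -0.1877, 0.1949]
tool_rot: [3.14, 0.003, -3.138]
contact_force: [0.1, 0.1, 0.3]
opening: 0.0224
grip_force: 0.0
```

```bash
python3 - <<'E'
from h import *
a,_=shot('top','top1'); b,_=shot('scene','scene1')
cv2.imwrite('pics/comb1.png',np.hstack([cv2.resize(a[130:270,325:435],None,fx=3.6,fy=3.6,interpolation=cv2.INTER_CUBIC),cv2.resize(b[250:390,100:210],None,fx=3.6,fy=3.6,interpolation=cv2.INTER_CUBIC)]))
E
```

```text
(no output)
```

View pics/comb1.png

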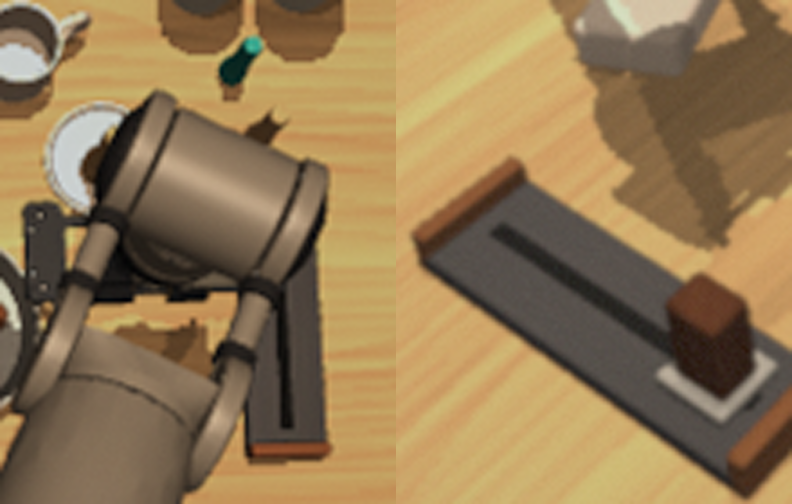

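```bash
python3 - <<'E'
from h import *
np.set_printoptions(precision=4,suppress=True)
T,S=cam('top'),cam('scene')
t=lambda u,v:(135+(u+.5)/2.6-.5,120+(v+.5)/2.6-.5)
s=lambda u,v:(100+(u+.5)/2.9-.5,195+(v+.5)/2.9-.5)
print('grip',onz(S,(186.1,334.2),.076))
print('foot scene',onz(S,s(499,358),.019),'top of pestle',onz(S,s(503,230),.134), onz(T,t(578,126),.134))
print('proj foot',(proj(S,[.672,-.192,.019])-[100,195])*2.9,(proj(T,[.672,-.192,.019])-[135,120])*2.6)
print('sugar tri',tri(T,t(66.5,322),S,(325.8,144.3)),'honey',tri(T,t(46,222),S,(363.3,146.0)))
# saucer by white mask in both
for n,c in (('top',T),('scene',S)):
    im=cv2.imread(f'pics/{n}0.png'); h=cv2.cvtColor(im,cv2.COLOR_BGR2HSV)
    m=((h[:,:,1]<75)&(h[:,:,2]>150)).astype(np.uint8)
    for b,st in blobs(m,60): print(n,b,st)
E
```

```text
grip [[ 0.6001 -0.3469  0.076 ]]
foot scene [[ 0.6727 -0.1945  0.019 ]] top of pestle [[ 0.6711 -0.1921  0.134 ]] [[ 0.6694 -0.1898  0.134 ]]
proj foot [[499.2861 354.1785]] [[565.6524 143.3711]]
sugar tri (array([0.4625, 0.4045, 0.0964]), np.float64(0.001310516865582697)) honey (array([0.5759, 0.4235, 0.1165]), np.float64(0.0003208026005493531))
top [531.4  59.8] [518  51  29  21 482]
top [553.  53.] [548  50  12   8  61]
top [287.1  75.3] [   62    52   456    50 16697]
top [33.3 98.1] [   0   62   63   81 4018]
top [421.8 105.6] [409  93  27  26 561]
top [388.4 110.7] [375  98  27  26 537]
top [174.2 125.8] [ 138  108   73   36 1527]
top [280.8 134.6] [272 126  18  18 237]
top [ 94.7 163.5] [  56  130   78   68 3427]
top [331.  143.1] [319 130  30  22 197]
top [243.1 154.1] [233 140  21  28 563]
top [352.9 173.4] [337 158  33  32 560]
top [306.9 222. ] [ 284  199   47   47 1250]
top [152.3 204.8] [147 200  11  10  83]
top [ 63.4 260.1] [ 44 254  33  19 325]
top [347.5 270.8] [330 255  37  32 676]
top [169.2 293.3] [138 282  55  24 133]
scene [289.3   2.3] [282   0  15   6  83]
scene [510.9   4. ] [427   0 133  13 937]
scene [349.9  79.2] [340  75  20  10 104]
scene [427.6 154.3] [ 388  137   80   36 1481]
scene [ 43.4 164.1] [   0  140   91   50 1262]
scene [281.5 157.6] [278 145  12  25  69]
scene [501.5 322.1] [  404   184   156   236 24737]
scene [445.2 222.4] [413 190  64  56 768]
scene [378.1 223.8] [357 213  42  23 503]
scene [170.7 246.7] [150 232  42  30 826]
scene [258.3 248.2] [226 234  62  28 601]
scene [379.3 247. ] [366 239  27  17 344]
scene [336.4 294.9] [318 281  39  28 181]
scene [275.  326.9] [ 248  304   53   42 1331]
scene [334.9 322.6] [333 312   6  23 101]
scene [314.9 379.3] [ 270  336   92   84 5012]
```

>>> apply_moves(
  delta_pos=[
    [0.306,-0.012,0],
    [0.306,-0.012,0],
    [0.306,-0.012,0],
    [0.306,-0.012,0],
    [0.306,-0.012,-0.1],
    [0.306,-0.012,-0.2],
    [0.306,-0.012,-0.27],
    [0.306,-0.012,-0.27],
  ],
  dr=[
    [0,0,0],
    [0,0,0],
    [0,0,0],
    [0,0,0],
    [0,0,0],
    [0,0,0],
    [0,0,0],
    [0,0,0],
  ],
  jaw=[0.6,0.6,0.6,0.6,0.6,0.6,0.6,0.6],
)

```text
time: 5.72
tool_pos: [0.6672, -0.1984, 0.076]
tool_rot: [3.136, -0.013, 3.14]
contact_force: [-0.9, 0.3, -0.5]
opening: 0.0551
grip_force: 0.0
```

>>> apply_moves(
  delta_pos=[
    [0,0,0],
    [0,0,0],
    [0,0,0],
    [0,0,0],
    [0,0,0],
    [0,0,0],
  ],
  dr=[
    [0,0,0],
    [0,0,0],
    [0,0,0],
    [0,0,0],
    [0,0,0],
    [0,0,0],
  ],
  jaw=[0,0,0,0,0,0],
  force=25,
)

```text
time: 6.22
tool_pos: [0.6725, -0.1986, 0.0864]
tool_rot: [-3.14, 0.003, -3.141]
contact_force: [0.2, -1.3, 4.6]
opening: 0.0237
grip_force: 25.0
```

>>> apply_moves(
  delta_pos=[
    [0,0,0.1],
    [0,0,0.2],
    [-0.05,0.05,0.25],
    [-0.366,0.386,0.25],
    [-0.366,0.386,0.25],
    [-0.366,0.386,0.25],
    [-0.366,0.386,0.25],
    [-0.366,0.386,0.25],
  ],
  dr=[
    [0,0,0],
    [0,0,0],
    [0,0,0],
    [0,0,0],
    [0,0,0],
    [0,0,0],
    [0,0,0],
    [0,0,0],
  ],
  jaw=[0,0,0,0,0,0,0,0],
)

```text
time: 6.88
tool_pos: [0.5214, -0.0404, 0.1849]
tool_rot: [3.14, -0.002, -3.14]
contact_force: [0.6, 0.1, -1.7]
opening: 0.0233
grip_force: 25.0
```

>>> apply_moves(
  delta_pos=[
    [0,0,0],
    [0,0,0],
  ],
  dr=[
    [0,0,0],
    [0,0,0],
  ],
  jaw=[0,0],
)

```text
time: 7.05
tool_pos: [0.5252, -0.0432, 0.1855]
tool_rot: [-3.141, 0.002, -3.14]
contact_force: [-0.1, -0.8, -0.3]
opening: 0.0235
grip_force: 25.0
```

>>> apply_moves(
  delta_pos=[
    [0,0,-0.07],
    [0,0,-0.15],
    [0,0,-0.225],
    [0,0,-0.225],
    [-0.02,0,-0.225],
    [-0.05,0,-0.225],
    [-0.075,0,-0.225],
    [-0.095,0,-0.225],
  ],
  dr=[
    [0,0,0],
    [0,0,0],
    [0,0,0],
    [0,0,0],
    [0,0,0],
    [0,0,0],
    [0,0,0],
    [0,0,0],
  ],
  jaw=[0,0,0,0,0,0,0,0],
)

```text
time: 7.72
tool_pos: [0.4877, -0.0445, 0.0965]
tool_rot: [-3.141, 0.003, 3.141]
contact_force: [-0.5, 0.1, -1.2]
opening: 0.0234
grip_force: 25.0
```

>>> apply_moves(
  delta_pos=[
    [0.003,-0.025,0],
    [0.013,-0.0475,0],
    [0.028,-0.067,0],
    [0.0475,-0.082,0],
    [0.07,-0.092,0],
    [0.095,-0.095,0],
    [0.12,-0.092,0],
    [0.1425,-0.082,0],
  ],
  dr=[
    [0,0,0],
    [0,0,0],
    [0,0,0],
    [0,0,0],
    [0,0,0],
    [0,0,0],
    [0,0,0],
    [0,0,0],
  ],
  jaw=[0,0,0,0,0,0,0,0],
)

```text
time: 8.38
tool_pos: [0.5439, -0.077, 0.0956]
tool_rot: [3.14, -0.002, 3.141]
contact_force: [-4.2, 2.9, 2.1]
opening: 0.0235
grip_force: 25.0
```

>>> apply_moves(
  delta_pos=[
    [0.02,0.015,0],
    [0.035,0.035,0],
    [0.044,0.058,0],
    [0.0475,0.082,0],
    [0.044,0.107,0],
    [0.035,0.13,0],
    [0.02,0.1495,0],
    [0,0.165,0],
  ],
  dr=[
    [0,0,0],
    [0,0,0],
    [0,0,0],
    [0,0,0],
    [0,0,0],
    [0,0,0],
    [0,0,0],
    [0,0,0],
  ],
  jaw=[0,0,0,0,0,0,0,0],
)

```text
time: 9.05
tool_pos: [0.5438, -0.0099, 0.0947]
tool_rot: [-3.141, 0.0, -3.14]
contact_force: [1.8, -10.7, 1.9]
opening: 0.0237
grip_force: 25.1
```

>>> apply_moves(
  delta_pos=[
    [-0.023,0.0095,0],
    [-0.0475,0.013,0],
    [-0.072,0.0095,0],
    [-0.095,0,0],
    [-0.115,-0.015,0],
    [-0.13,-0.035,0],
    [-0.139,-0.058,0],
    [-0.1425,-0.082,0],
  ],
  dr=[
    [0,0,0],
    [0,0,0],
    [0,0,0],
    [0,0,0],
    [0,0,0],
    [0,0,0],
    [0,0,0],
    [0,0,0],
  ],
  jaw=[0,0,0,0,0,0,0,0],
)

```text
time: 9.72
tool_pos: [0.4859, -0.0439, 0.0945]
tool_rot: [3.141, -0.002, -3.141]
contact_force: [-0.0, -0.1, -1.2]
opening: 0.0235
grip_force: 25.0
```

```bash
python3 - <<'E'
from h import *
a,_=shot('scene','sc2')
cv2.imwrite('pics/sc2c.png',cv2.resize(a[190:340,190:330],None,fx=4,fy=4,interpolation=cv2.INTER_CUBIC))
E
```

```text
(no output)
```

View pics/sc2c.png

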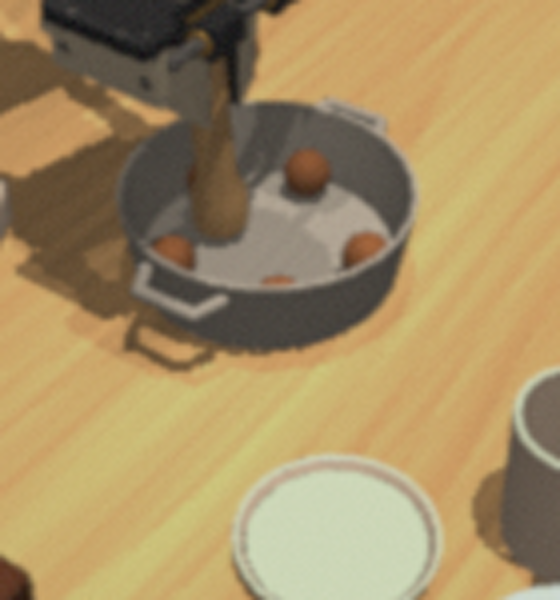

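```bash
python3 - <<'E'
from h import *
np.set_printoptions(precision=3,suppress=True)
S=cam('scene')
old=np.array([[.5738,-.0395],[.5357,-.0894],[.4911,-.0685],[.4912,-.0164],[.5307,.0031]])
uv=[(190+u/4,190+v/4) for u,v in [(308,172),(172,257),(365,254),(279,298),(211,175)]]
P=onz(S,uv,.021)[:,:2]; print(P, np.degrees(np.arctan2(*(P-[.526,-.045]).T[::-1])), np.linalg.norm(P-[.526,-.045],axis=1))
print(np.linalg.norm(P[:,None]-old[None],axis=2))
o=[(100+u/2.9,195+v/2.9) for u,v in [(442,122),(494,127),(404,154),(507,172),(433,188)]]
print(onz(S,o,.021)[:,:2])
E
```

```text
[[ 0.514  0.017]
 [ 0.496 -0.094]
 [ 0.585 -0.026]
 [ 0.566 -0.086]
 [ 0.467 -0.02 ]] [ 100.924 -122.089   17.656  -45.573  156.944] [0.064 0.057 0.062 0.057 0.064]
[[0.083 0.109 0.089 0.041 0.022]
 [0.095 0.04  0.025 0.077 0.103]
 [0.017 0.08  0.103 0.094 0.061]
 [0.047 0.03  0.077 0.102 0.096]
 [0.108 0.097 0.054 0.024 0.068]]
[[ 0.494 -0.017]
 [ 0.534  0.004]
 [ 0.494 -0.068]
 [ 0.574 -0.037]
 [ 0.538 -0.087]]
```

>>> apply_moves(
  delta_pos=[
    [-0.03,0,0],
    [-0.028,-0.022,0],
    [-0.0225,-0.043,0],
    [-0.013,-0.0625,0],
    [-0.001,-0.08,0],
    [0.015,-0.096,0],
    [0.0325,-0.108,0],
    [0.052,-0.1175,0],
  ],
  dr=[
    [0,0,0],
    [0,0,0],
    [0,0,0],
    [0,0,0],
    [0,0,0],
    [0,0,0],
    [0,0,0],
    [0,0,0],
  ],
  jaw=[0,0,0,0,0,0,0,0],
)

```text
time: 10.43
tool_pos: [0.5055, -0.0879, 0.0947]
tool_rot: [3.135, -0.008, -3.141]
contact_force: [-22.5, 12.7, 31.7]
opening: 0.0268
grip_force: 26.0
```

>>> apply_moves(
  delta_pos=[
    [0.021,-0.0055,0],
    [0.043,-0.0075,0],
    [0.0645,-0.0055,0],
    [0.0855,0,0],
    [0.105,0.009,0],
    [0.123,0.022,0],
    [0.1385,0.037,0],
    [0.151,0.055,0],
  ],
  dr=[
    [0,0,0],
    [0,0,0],
    [0,0,0],
    [0,0,0],
    [0,0,0],
    [0,0,0],
    [0,0,0],
    [0,0,0],
  ],
  jaw=[0,0,0,0,0,0,0,0],
)

```text
time: 11.1
tool_pos: [0.5683, -0.0683, 0.0938]
tool_rot: [3.141, -0.003, 3.141]
contact_force: [-1.7, 1.7, -0.5]
opening: 0.0237
grip_force: 25.0
```

```bash
python3 - <<'E'
from h import *
a,_=shot('scene','sc3')
cv2.imwrite('pics/sc3c.png',cv2.resize(a[195:285,205:310],None,fx=5,fy=5,interpolation=cv2.INTER_CUBIC))
E
```

```text
(no output)
```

View pics/sc3c.png

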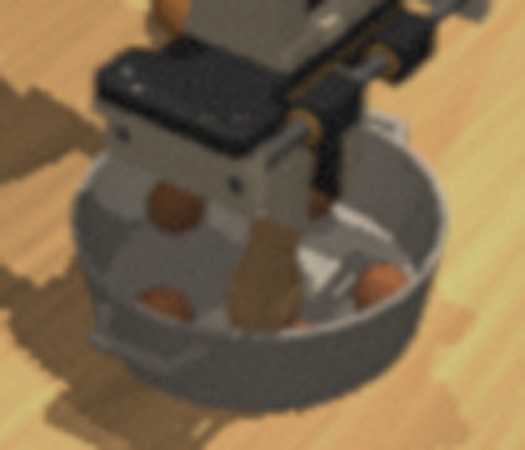

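```bash
python3 - <<'E'
from h import *
np.set_printoptions(precision=3,suppress=True)
S=cam('scene');C=[.525,-.044]
old=np.array([[.5738,-.0395],[.5357,-.0894],[.4911,-.0685],[.4912,-.0164],[.5307,.0031]])
uv=[(205+u/5,195+v/5) for u,v in [(175,207),(165,316),(380,293),(315,192),(303,346)]]
P=onz(S,uv,.021)[:,:2]; print(P, np.degrees(np.arctan2(*(P-C).T[::-1])), np.linalg.norm(P-C,axis=1))
print(np.linalg.norm(P[:,None]-old[None],axis=2))
E
```

```text
[[ 0.468 -0.032]
 [ 0.513 -0.098]
 [ 0.584 -0.027]
 [ 0.517  0.018]
 [ 0.576 -0.077]] [ 168.238 -102.281   16.011   97.526  -33.126] [0.058 0.055 0.062 0.062 0.061]
[[0.106 0.089 0.043 0.028 0.072]
 [0.084 0.024 0.037 0.084 0.102]
 [0.016 0.079 0.102 0.094 0.062]
 [0.081 0.109 0.09  0.043 0.02 ]
 [0.038 0.042 0.085 0.104 0.092]]
```

>>> apply_moves(
  delta_pos=[
    [-0.007,0.035,0],
    [-0.003,0.0625,0],
    [-0.007,0.09,0],
    [-0.0175,0.115,0],
    [-0.034,0.137,0],
    [-0.056,0.153,0],
    [-0.081,0.164,0],
    [-0.108,0.1675,0],
  ],
  dr=[
    [0,0,0],
    [0,0,0],
    [0,0,0],
    [0,0,0],
    [0,0,0],
    [0,0,0],
    [0,0,0],
    [0,0,0],
  ],
  jaw=[0,0,0,0,0,0,0,0],
)

```text
time: 11.82
tool_pos: [0.527, -0.0028, 0.0962]
tool_rot: [-3.137, 0.007, -3.139]
contact_force: [1.6, -10.2, 1.0]
opening: 0.0242
grip_force: 24.8
```

>>> apply_moves(
  delta_pos=[
    [-0.027,-0.0035,0],
    [-0.0525,-0.014,0],
    [-0.074,-0.031,0],
    [-0.091,-0.0525,0],
    [-0.1014,-0.078,0],
    [-0.105,-0.105,0],
    [-0.1014,-0.132,0],
    [-0.0909,-0.1575,0],
  ],
  dr=[
    [0,0,0],
    [0,0,0],
    [0,0,0],
    [0,0,0],
    [0,0,0],
    [0,0,0],
    [0,0,0],
    [0,0,0],
  ],
  jaw=[0,0,0,0,0,0,0,0],
)

```text
time: 12.48
tool_pos: [0.4888, -0.0657, 0.0945]
tool_rot: [3.141, -0.001, 3.141]
contact_force: [0.1, -0.2, -2.1]
opening: 0.0235
grip_force: 24.8
```

```bash
python3 - <<'E'
from h import *
np.set_printoptions(precision=3,suppress=True)
S=cam('scene')
a,_=shot('scene','sc4')
def nuts(a):
    h=cv2.cvtColor(a,cv2.COLOR_BGR2HSV)
    m=(((h[:,:,0]<11))&(h[:,:,1]>120)&(h[:,:,2]>45)&(h[:,:,2]<210)).astype(np.uint8); z=np.zeros_like(m); cv2.circle(z,(257,245),40,1,-1)
    for b,s in blobs(m&z,8): print(b,s)
for n in ('scene0','sc3'): print(n); nuts(cv2.imread(f'pics/{n}.png'))
print('now'); nuts(a)
E
```

```text
scene0
sc3
now
```

```bash
cat >> h.py <<'E'
def nuts(a,show=True):
    h=cv2.cvtColor(a,cv2.COLOR_BGR2LAB).astype(int)
    m=(h[:,:,1]>143).astype(np.uint8); z=np.zeros_like(m); cv2.circle(z,(257,246),38,1,-1)
    return [(b,s) for b,s in blobs(m&z,8)]
E
python3 - <<'E'
from h import *
a=cv2.imread('pics/scene0.png')
for p in ((252,237),(270,238),(255,250),(272,308),(250,215)): print(p,cv2.cvtColor(a,cv2.COLOR_BGR2HSV)[p[1],p[0]],cv2.cvtColor(a,cv2.COLOR_BGR2LAB)[p[1],p[0]])
for n in ('scene0','sc3','sc4'): print(n); [print(x) for x in nuts(cv2.imread(f'pics/{n}.png'))]
E
```

```text
(252, 237) [ 12 155 123] [ 97 143 154]
(270, 238) [ 13 158 136] [106 144 157]
(255, 250) [ 17  40 164] [163 129 137]
(272, 308) [ 16 120  98] [ 87 133 146]
(250, 215) [ 17  93 172] [158 133 151]
scene0
(array([252.2, 234.3]), array([248, 232,   9,   6,  36], dtype=int32))
(array([270.2, 236.4]), array([267, 234,   8,   6,  38], dtype=int32))
(array([239.1, 245.8]), array([236, 243,   8,   7,  41], dtype=int32))
(array([275.1, 252.7]), array([271, 250,   9,   6,  39], dtype=int32))
(array([249. , 257.5]), array([245, 255,   9,   5,  31], dtype=int32))
sc3
(array([281.3, 250.5]), array([278, 248,   8,   6,  31], dtype=int32))
sc4
(array([257.8, 229.9]), array([255, 228,   6,   5,  18], dtype=int32))
(array([280.7, 251.2]), array([277, 249,   9,   6,  35], dtype=int32))
(array([237.7, 254.9]), array([234, 253,   8,   5,  24], dtype=int32))
(array([266.5, 258.5]), array([264, 258,   6,   2,  10], dtype=int32))
```

```bash
python3 - <<'E'
from h import *
a=cv2.imread('pics/sc4.png')
cv2.imwrite('pics/sc4c.png',cv2.resize(a[190:290,195:310],None,fx=5,fy=5,interpolation=cv2.INTER_CUBIC))
E
```

```text
(no output)
```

View pics/sc4c.png

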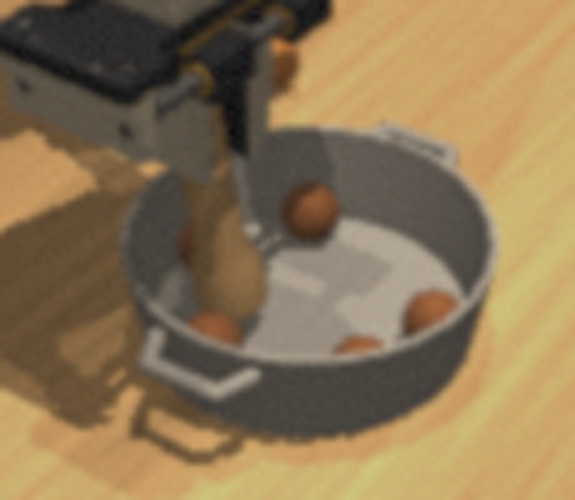

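```bash
python3 - <<'E'
from h import *
np.set_printoptions(precision=3,suppress=True)
S=cam('scene');C=[.525,-.044]
f=lambda u,v:(195+u/5,190+v/5)
print('foot',onz(S,f(236,285),.027),'shaft',onz(S,f(205,190),.09))
old=np.array([[.5738,-.0395],[.5357,-.0894],[.4911,-.0685],[.4912,-.0164],[.5307,.0031]])
P=onz(S,[f(*p) for p in [(310,211),(203,247),(215,340),(432,317),(360,365)]],.021)[:,:2]; print(P, np.degrees(np.arctan2(*(P-C).T[::-1])), np.linalg.norm(P-C,axis=1))
print(np.linalg.norm(P[:,None]-old[None],axis=2))
E
```

```text
foot [[ 0.501 -0.066  0.027]] shaft [[ 0.497 -0.081  0.09 ]]
[[ 0.492  0.006]
 [ 0.467 -0.048]
 [ 0.513 -0.097]
 [ 0.585 -0.026]
 [ 0.576 -0.072]] [ 123.644 -176.552 -102.835   16.914  -28.801] [0.059 0.058 0.054 0.062 0.059]
[[0.093 0.104 0.074 0.022 0.039]
 [0.107 0.081 0.032 0.04  0.082]
 [0.084 0.024 0.036 0.083 0.102]
 [0.018 0.08  0.103 0.094 0.061]
 [0.033 0.044 0.085 0.102 0.088]]
```

>>> apply_moves(
  delta_pos=[
    [0.053,0.0375,0],
    [0.1155,0.0475,0],
    [0.1655,0.0425,0],
    [0.1855,0.0375,0],
    [0.1855,0.0575,0],
    [0.183,0.0775,0],
    [0.178,0.0975,0],
    [0.1705,0.1175,0],
  ],
  dr=[
    [0,0,0],
    [0,0,0],
    [0,0,0],
    [0,0,0],
    [0,0,0],
    [0,0,0],
    [0,0,0],
    [0,0,0],
  ],
  jaw=[0,0,0,0,0,0,0,0],
  force=55,
)

```text
time: 13.2
tool_pos: [0.554, -0.0184, 0.0929]
tool_rot: [-3.141, -0.009, -3.141]
contact_force: [-7.5, -3.8, -1.6]
opening: 0.02
grip_force: 53.2
```

>>> apply_moves(
  delta_pos=[
    [-0.0125,0.02,0],
    [-0.03,0.035,0],
    [-0.03,0.035,0],
    [-0.06,-0.02,0],
    [-0.08,-0.065,0],
    [-0.08,-0.065,0],
  ],
  dr=[
    [0,0,0],
    [0,0,0],
    [0,0,0],
    [0,0,0],
    [0,0,0],
    [0,0,0],
  ],
  jaw=[0,0,0,0,0,0],
)

```text
time: 13.7
tool_pos: [0.5249, -0.0461, 0.0948]
tool_rot: [-3.141, 0.001, 3.14]
contact_force: [0.4, -0.8, -0.5]
opening: 0.0206
grip_force: 54.7
```

```bash
python3 - <<'E'
from h import *
a,_=shot('scene','sc5')
for x in nuts(a): print(x)
cv2.imwrite('pics/sc5c.png',cv2.resize(a[190:290,195:310],None,fx=5,fy=5,interpolation=cv2.INTER_CUBIC))
E
```

```text
(array([282.5, 248.7]), array([279, 247,   8,   5,  30], dtype=int32))
```

View pics/sc5c.png

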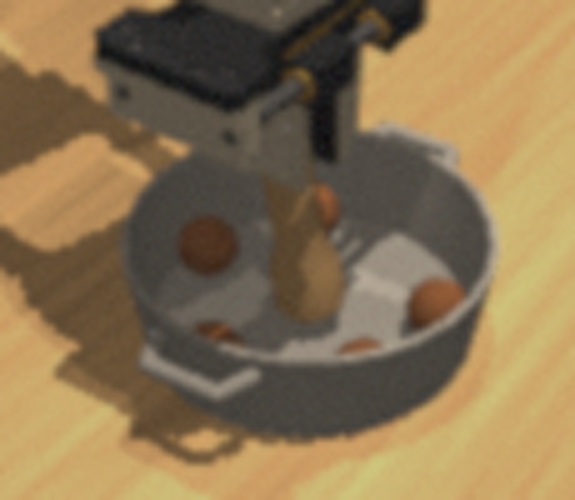

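```bash
python3 - <<'E'
from h import *
np.set_printoptions(precision=3,suppress=True)
S=cam('scene');C=[.525,-.044]
f=lambda u,v:(195+u/5,190+v/5)
print('foot',onz(S,f(309,285),.027),'shaft',onz(S,f(288,195),.09))
# expected pixels of an upright pestle under tool
for z in (.012,.027,.09): print(z,(proj(S,[.5249,-.0461,z])-[195,190])*5)
print((proj(S,[.537,-.0461,.027])-[195,190])*5)
P=onz(S,[f(*p) for p in [(322,207),(208,243),(218,345),(437,310),(360,364)]],.021)[:,:2]; print(P, np.degrees(np.arctan2(*(P-C).T[::-1])), np.linalg.norm(P-C,axis=1))
E
```

```text
foot [[ 0.529 -0.046  0.027]] shaft [[ 0.529 -0.062  0.09 ]]
0.012 [[302.078 305.685]]
0.027 [[302.004 281.348]]
0.09 [[301.677 174.103]]
[[322.962 291.131]]
[[ 0.495  0.012]
 [ 0.467 -0.044]
 [ 0.516 -0.099]
 [ 0.584 -0.02 ]
 [ 0.576 -0.072]] [118.359 179.701 -99.175  21.883 -28.51 ] [0.063 0.058 0.056 0.064 0.058]
```

>>> apply_moves(
  delta_pos=[
    [0,0,0],
    [0,0,0],
    [0,0,-0.01],
    [0,0,-0.015],
    [0,0,-0.015],
  ],
  dr=[
    [0,0.2,0],
    [0,0.35,0],
    [0,0.35,0],
    [0,0.35,0],
    [0,0.35,0],
  ],
  jaw=[0,0,0,0,0],
  force=25,
)

```text
time: 14.17
tool_pos: [0.5249, -0.0429, 0.0877]
tool_rot: [3.141, -0.175, -3.141]
contact_force: [-1.1, -0.4, -0.7]
opening: 0.0003
grip_force: 0.0
```

```bash
python3 - <<'E'
from h import *
a,_=shot('scene','sc6'); b,_=shot('top','tp6')
np.set_printoptions(precision=3,suppress=True)
st=telemetry.observe(); print(st['tool_pos'],st['tool_rot'],st['contact_force'],st['opening'])
S=cam('scene');print((proj(S,[[.515,-.046,.006],[.515,-.046,.09]])-[205,180])*6)
cv2.imwrite('pics/sc6c.png',cv2.resize(a[180:280,205:310],None,fx=6,fy=6,interpolation=cv2.INTER_CUBIC))
E
```

```text
[ 0.525 -0.043  0.088] [ 3.141 -0.174 -3.141] [-0.424  0.872  0.648] 0.0002146584293319739
[[282.569 428.649]
 [281.002 259.539]]
```

View pics/sc6c.png

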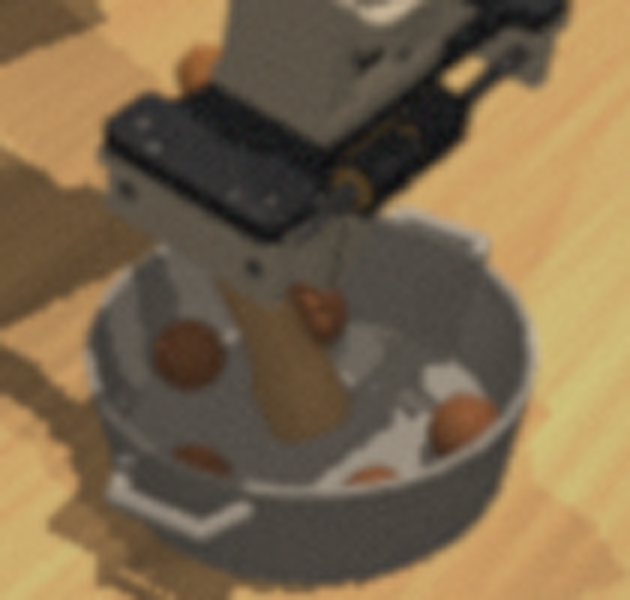

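>>> apply_moves(
  delta_pos=[
    [0,0,0.08],
    [0,0,0.18],
    [0,0,0.27],
    [0,0.1,0.3],
    [-0.1,0.2,0.35],
    [-0.1,0.35,0.35],
    [-0.1,0.5,0.35],
    [-0.1,0.6,0.35],
  ],
  dr=[
    [0,0,0],
    [0,0,0],
    [0,0,0],
    [0,-0.1,0],
    [0,-0.2,0],
    [0,-0.35,0],
    [0,-0.35,0],
    [0,-0.35,0],
  ],
  jaw=[0,0,0,0,0.5,1,1,1],
)

```text
time: 14.93
tool_pos: [0.485, 0.1498, 0.2295]
tool_rot: [3.141, 0.004, 3.141]
contact_force: [1.6, -0.3, 0.0]
opening: 0.023
grip_force: 0.0
```

```bash
python3 - <<'E'
from h import *
a,_=shot('scene','sc7'); b,_=shot('top','tp7')
cv2.imwrite('pics/c7.png',np.hstack([cv2.resize(a[195:285,205:295],(400,400),interpolation=cv2.INTER_CUBIC),cv2.resize(b[180:270,262:352],(400,400),interpolation=cv2.INTER_CUBIC)]))
E
```

```text
(no output)
```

View pics/c7.png

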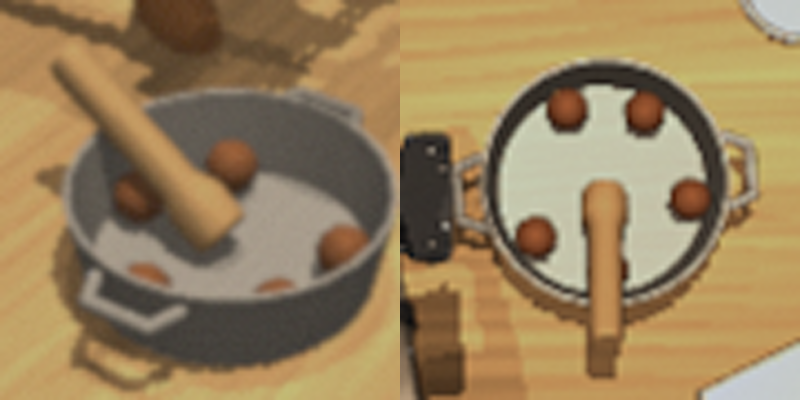

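```bash
python3 - <<'E'
from h import *
np.set_printoptions(precision=4,suppress=True)
T,S=cam('top'),cam('scene'); k=400/90
t=lambda u,v:(262+(u-400+.5)/k-.5,180+(v+.5)/k-.5)
s=lambda u,v:(205+(u+.5)/k-.5,195+(v+.5)/k-.5)
old=np.array([[.5738,-.0395],[.5357,-.0894],[.4911,-.0685],[.4912,-.0164],[.5307,.0031]])
P=onz(T,[t(*p) for p in [(568,108),(645,110),(690,199),(612,270),(536,237)]],.021)[:,:2]
print(P); print(np.linalg.norm(P[:,None]-old[None],axis=2))
print('pan rim',onz(T,t(605,182),.055),'handles L,R',onz(T,[t(457,205),t(756,170)],.045))
print('end',tri(T,t(603,368),S,s(66,57)),'footend',tri(T,t(605,190),S,s(218,232)))
print('mid', tri(T,t(603,300),S,s(125,125)))
P=onz(S,[s(*p) for p in [(343,249),(277,300),(146,289),(140,199),(231,164)]],.021)[:,:2]; print(P)
E
```

```text
[[ 0.583  -0.0194]
 [ 0.5802 -0.0743]
 [ 0.5156 -0.1041]
 [ 0.4664 -0.0471]
 [ 0.4912  0.006 ]]
[[0.0221 0.0845 0.1042 0.0919 0.0569]
 [0.0354 0.047  0.0893 0.1062 0.0918]
 [0.087  0.0249 0.0432 0.091  0.1082]
 [0.1076 0.0811 0.0326 0.0395 0.0816]
 [0.0943 0.1052 0.0745 0.0224 0.0396]]
pan rim [[ 0.5252 -0.0423  0.055 ]] handles L,R [[ 0.5127  0.0611  0.045 ]
 [ 0.5322 -0.1489  0.045 ]]
end (array([ 0.3994, -0.032 ,  0.0784]), np.float64(0.011242134151702375)) footend (array([ 0.5216, -0.0451,  0.0233]), np.float64(0.004089628670905944))
mid (array([ 0.4457, -0.0361,  0.0548]), np.float64(0.007001969885887632))
[[ 0.5801 -0.0171]
 [ 0.5745 -0.0699]
 [ 0.5154 -0.1021]
 [ 0.4677 -0.0468]
 [ 0.4896  0.0072]]
```

>>> apply_moves(
  delta_pos=[
    [-0.1675,-0.48,-0.1],
    [-0.1675,-0.48,-0.1],
    [-0.1675,-0.48,-0.1],
    [-0.1675,-0.48,-0.1],
    [-0.1675,-0.48,-0.1],
    [-0.1675,-0.48,-0.1],
    [-0.1675,-0.48,-0.1],
    [-0.1675,-0.48,-0.1],
  ],
  dr=[
    [0,0,0],
    [0,0,0],
    [0,0,0],
    [0,0,0],
    [0,0,0],
    [0,0,0],
    [0,0,0],
    [0,0,0],
  ],
  jaw=[0.7,0.7,0.7,0.7,0.7,0.7,0.7,0.7],
)

```text
time: 15.7
tool_pos: [0.4197, -0.044, 0.1881]
tool_rot: [3.141, 0.001, 3.14]
contact_force: [-0.4, -1.1, 0.3]
opening: 0.0642
grip_force: 0.0
```

```bash
python3 - <<'E'
from h import *
np.set_printoptions(precision=4,suppress=True)
st=telemetry.observe(); print(st['time'],st['tool_pos'],st['tool_rot'],st['opening'])
# refine nut & pestle measures from saved top frames
T=cam('top')
for n in ('top0','tp7'):
    im=cv2.imread(f'pics/{n}.png'); L=cv2.cvtColor(im,cv2.COLOR_BGR2LAB).astype(int)
    z=np.zeros(im.shape[:2],np.uint8); cv2.circle(z,(308,221),26,1,-1)
    for b,s in blobs(((L[:,:,0]<125)&(L[:,:,1]>138)).astype(np.uint8)&z,6): print(n,b,s,onz(T,b,.021)[0,:2])
E
```

```text
15.7 [ 0.4197 -0.044   0.1881] [3.1415 0.0011 3.1401] 0.06416656331763314
top0 [305.9 205.7] [302 202   9   9  56] [ 0.5768 -0.0398]
top0 [322.1 217.3] [318 214   9   8  55] [ 0.5385 -0.0898]
top0 [292.6 219.7] [289 216   8   8  55] [0.5331 0.0036]
top0 [299.1 232.2] [295 228   9   9  57] [ 0.493  -0.0158]
top0 [315.5 231.7] [312 228   8   8  55] [ 0.4933 -0.0675]
tp7 [299.  203.9] [295 200   9   9  63] [ 0.5831 -0.0181]
tp7 [316.6 204.6] [313 201   8   8  58] [ 0.5794 -0.0738]
tp7 [326.9 224.4] [323 221   9   8  58] [ 0.5155 -0.1042]
tp7 [303.3 227.3] [303 224   2   7   9] [ 0.5082 -0.0295]
tp7 [311.4 229. ] [311 226   2   7   7] [ 0.5021 -0.0548]
tp7 [292.  232.9] [288 229   9   9  59] [0.4913 0.0066]
tp7 [305. 239.] [305 234   1  11  11] [ 0.4711 -0.0337]
tp7 [311.3 241.5] [311 238   2   9  13] [ 0.4627 -0.0533]
```

>>> apply_moves(
  delta_pos=[
    [-0.004,0.003,-0.1],
    [-0.004,0.003,-0.2],
    [-0.004,0.003,-0.28],
    [-0.004,0.003,-0.335],
    [-0.004,0.003,-0.335],
    [-0.004,0.003,-0.335],
  ],
  dr=[
    [0,0,0],
    [0,0,0],
    [0,0,0],
    [0,0,0],
    [0,0,0],
    [0,0,0],
  ],
  jaw=[0.7,0.7,0.7,0.7,0.7,0.7],
)

```text
time: 16.2
tool_pos: [0.4181, -0.0412, 0.0536]
tool_rot: [3.141, -0.002, -3.139]
contact_force: [0.3, 0.2, 0.9]
opening: 0.0641
grip_force: 0.0
```

>>> apply_moves(
  delta_pos=[
    [0,0,0],
    [0,0,0],
    [0,0,0],
    [0,0,0],
    [0,0,0],
    [0,0,0],
    [0,0,0],
  ],
  dr=[
    [0,0,0],
    [0,0,0],
    [0,0,0],
    [0,0,0],
    [0,0,0],
    [0,0,0],
    [0,0,0],
  ],
  jaw=[0.2,0.2,0.2,0.2,0.2,0.2,0.2],
  force=8,
)

```text
time: 16.78
tool_pos: [0.4182, -0.0424, 0.0541]
tool_rot: [-3.142, 0.0, -3.141]
contact_force: [-0.0, -0.5, -0.7]
opening: 0.0234
grip_force: 8.0
```

>>> apply_moves(
  delta_pos=[
    [0.023,0,0.031],
    [0.0505,0,0.059],
    [0.0815,0,0.082],
    [0.111,0,0.099],
    [0.147,0,0.114],
    [0.18,0,0.1225],
    [0.218,0,0.127],
    [0.2475,0,0.1275],
  ],
  dr=[
    [0,0,0],
    [0,0,0],
    [0,0,0],
    [0,0,0],
    [0,0,0],
    [0,0,0],
    [0,0,0],
    [0,0,0],
  ],
  jaw=[0.2,0.2,0.2,0.2,0.2,0.2,0.2,0.2],
)

```text
time: 17.45
tool_pos: [0.5181, -0.0425, 0.1051]
tool_rot: [-3.142, 0.0, -3.141]
contact_force: [-6.2, 0.2, 7.6]
opening: 0.0236
grip_force: 8.0
```

>>> apply_moves(
  delta_pos=[
    [0.015,0,-0.001],
    [0.029,0,-0.003],
    [0.029,0,-0.006],
    [0.029,0,-0.01],
    [0.029,0,-0.01],
  ],
  dr=[
    [0,0,0],
    [0,0,0],
    [0,0,0],
    [0,0,0],
    [0,0,0],
  ],
  jaw=[0.2,0.2,0.2,0.2,0.2],
)

```text
time: 17.87
tool_pos: [0.5278, -0.0423, 0.1002]
tool_rot: [3.141, -0.002, -3.141]
contact_force: [-1.3, 0.0, -0.3]
opening: 0.0237
grip_force: 8.0
```

```bash
python3 - <<'E'
from h import *
np.set_printoptions(precision=4,suppress=True)
a,S=shot('scene','sc8'); st=telemetry.observe(); print(st['tool_pos'],st['contact_force'],st['torque'],st['opening'])
L=cv2.cvtColor(a,cv2.COLOR_BGR2LAB).astype(int)
p=st['tool_pos']
# scan rows: pestle-coloured columns vs expected upright columns
for z in (.01,.02,.03,.045,.06,.075):
    u,v=proj(S,[p[0],p[1],z])[0]; r=L[int(round(v)),int(u)-22:int(u)+23]
    print(z,u.round(1),int(round(v)),'b:',' '.join(str(x-128) for x in r[:,2]),'| L:',' '.join(str(x) for x in r[:,0]))
E
```

```text
[ 0.5281 -0.0423  0.1004] [-1.7828  0.8824 -0.0932] [ 0.0564  0.3444 -0.022 ] 0.024091086919357574
0.01 257.5 251 b: 7 6 6 6 6 7 7 7 6 6 8 7 6 7 5 5 5 5 5 5 4 5 5 5 5 6 8 9 10 9 9 8 9 10 9 9 10 14 19 20 22 22 24 25 27 | L: 108 109 110 109 108 107 108 109 108 110 110 110 110 109 107 99 86 85 86 86 88 89 86 89 93 106 122 143 150 154 153 152 152 152 150 137 112 88 89 93 103 107 113 123 129
0.02 257.5 248 b: 5 6 5 6 6 6 6 6 7 6 6 6 6 8 6 6 5 5 4 5 5 5 5 5 5 4 4 4 5 7 9 9 9 10 10 12 17 19 22 22 24 26 28 29 30 | L: 87 92 96 101 105 108 110 109 108 110 109 109 108 109 108 103 95 89 85 87 86 87 86 86 88 87 84 85 95 116 142 154 153 149 129 96 86 94 101 111 116 124 131 135 139
0.03 257.5 245 b: 7 6 6 5 5 5 6 5 6 6 7 7 7 6 6 6 6 5 5 5 6 5 5 5 4 5 5 5 5 4 6 6 8 10 11 15 19 22 24 24 26 28 30 30 31 | L: 74 69 73 78 83 86 94 94 103 104 109 109 108 109 105 99 94 93 87 87 86 88 87 87 86 85 88 87 85 91 102 115 136 148 123 90 91 102 113 117 128 134 139 145 149
0.045 257.5 240 b: 15 17 16 15 16 15 13 8 5 5 5 5 5 4 5 5 5 5 5 5 5 4 5 5 6 8 6 6 6 6 7 7 10 18 19 22 23 25 28 28 30 30 31 31 29 | L: 60 61 60 59 60 57 54 66 80 87 85 88 88 88 87 84 86 84 86 86 88 85 88 92 114 134 121 103 97 113 123 108 85 80 93 106 112 122 128 136 141 144 144 144 140
0.06 257.5 235 b: 17 17 17 15 13 11 7 5 4 5 4 5 5 6 7 7 7 8 13 15 15 15 14 16 15 14 10 9 10 10 14 19 21 23 25 26 28 29 30 30 29 22 10 5 5 | L: 60 61 61 60 62 63 68 77 83 85 83 86 96 106 109 109 99 68 53 49 52 57 54 52 51 56 78 125 144 119 85 89 103 109 119 126 133 141 142 143 138 124 100 88 89
0.075 257.5 230 b: 4 4 5 4 4 5 5 5 4 4 4 4 3 5 4 5 7 14 16 19 17 19 22 18 19 21 23 18 19 21 23 24 26 28 30 31 30 30 24 15 5 5 5 5 5 | L: 80 76 75 81 80 78 76 78 77 77 77 77 80 82 83 83 73 63 65 62 70 73 76 74 74 81 90 83 86 98 109 117 124 134 140 142 144 139 124 99 83 81 91 91 88
```

>>> apply_moves(
  delta_pos=[
    [0,0,0.05],
    [0,0,0.1],
    [0,0,0.15],
    [0,0,0.2],
    [0,0,0.2],
  ],
  dr=[
    [0,0,0],
    [0,0,0],
    [0,0,0],
    [0,0,0],
    [0,0,0],
  ],
  jaw=[0.2,0.2,0.2,0.2,0.2],
)

```text
time: 18.33
tool_pos: [0.5311, -0.0428, 0.1846]
tool_rot: [-3.14, 0.008, -3.141]
contact_force: [1.0, -0.4, -1.3]
opening: 0.0236
grip_force: 8.0
```

```bash
cat >> h.py <<'E'
def diffmask(a,b,roi,th=14):
    d=np.abs(a.astype(int)-b.astype(int)).max(2)>th
    m=np.zeros(d.shape,bool); x0,x1,y0,y1=roi; m[y0:y1,x0:x1]=d[y0:y1,x0:x1]; return m
def ascii(m,roi,step=2):
    x0,x1,y0,y1=roi
    for y in range(y0,y1,step): print(f'{y:3d} '+''.join('#' if m[y,x] else '.' for x in range(x0,x1,step)))
E
python3 - <<'E'
from h import *
np.set_printoptions(precision=4,suppress=True)
st=telemetry.observe(); print(st['tool_pos'],st['contact_force'],st['torque'],st['opening'])
p=st['tool_pos']
a,S=shot('scene','sc9'); L=cv2.cvtColor(cv2.GaussianBlur(a,(3,3),0),cv2.COLOR_BGR2LAB).astype(int)
print('pad px',proj(S,[p[0],p[1],p[2]+.019]),proj(S,[p[0],p[1],p[2]]))
for y in range(170,262,4): print(f'{y:3d} '+' '.join(f'{L[y,x,2]-128:2d}' for x in range(220,312,3)))
E
```

```text
[ 0.5311 -0.0428  0.1846] [ 0.9714 -0.3557 -1.2674] [-0.0104 -0.0916  0.033 ] 0.023576686643212254
pad px [[258.5049 181.7629]] [[258.4863 189.4696]]
170  4  8  9  9  9  9  7  4  3  9  5  3  3 15  1  1  8 24 36 19 26 37 36 36 36 36 36 36 36 35 24
174 13  9  9  8  9  8  9  9  9 10  6  8  8 11 10  3  8 27 37 36 37 36 36 36 36 36 36 36 36 36 33
178 36 35 28 18 10  9  9  7  6 10  9  8  8 15 18  7  9 29 36 36 36 36 36 36 36 36 36 36 37 37 36
182 36 36 36 36 36 33 24 13  9  9  9  8  8 14 19 16 11 33 36 36 36 36 36 36 37 36 36 36 37 36 36
186 34 35 37 36 37 37 37 37 35 15  8  8  8 14 20 29 30 36 36 36 36 37 36 37 36 36 36 37 37 36 36
190 32 33 33 34 36 32 39 43 43 33 13  9  9 13 22 28 30 33 36 36 36 36 36 37 36 37 36 36 37 36 36
194 34 33 33 34 35 28 34 39 42 44 41 35 28 25 19 24 29 30 35 36 36 36 36 36 36 36 36 36 36 36 37
198 34 34 34 35 34 20 24 32 38 41 42 37 36 36 29 20 25 29 30 36 36 36 36 36 36 36 36 36 36 37 36
202 33 34 34 34 35 25 19 22 26 33 26 25 36 37 36 23 22 27 30 32 37 36 36 36 37 36 36 36 37 37 36
206 34 35 35 36 36 36 30 19 18 19 20 28 37 36 36 35 21 23 28 30 33 36 36 37 3
[... 580 characters left out ...]
 26 37 37 37 37 37 37
234  8  4  4  4  8 18 17  7  5  5  6 13 17 15  9  6  6  6  5  5  5  5  5  4 10 34 37 36 37 37 37
238  5  4  4  5 16 19 18 13  4  5  6  5  7  6  7 10  9  9 10  8  6  5  5  4  7 31 37 37 37 37 37
242  7  4  4  4 11 14 15  8  5  5  5  5  6  6  8  9  9  9  9  9  9  7  4  4  9 33 37 37 37 36 36
246 12  4  4  5  5  5  5  6  7  6  5  5  5  8  9  9 10 10  9 10 18 22 13  5 16 36 37 37 37 37 36
250 18  5  6  7  6  7  7  7  7  7  6  5  6  7  8  9  9 10 10 12 24 28 21  7 29 37 37 37 37 36 37
254 19  9  4  5  6 11 17  9  7  7  8  5  4  5  5  6  6  7  8  9 15 12  6 11 35 38 37 36 36 36 37
258 21 14  6  3  4  8 15 18  7  8  9  9  8  7  7 17 20 10  7  8  5  4  4 24 36 36 37 37 37 37 37
```

>>> apply_moves(
  delta_pos=[
    [0,0,0],
    [0,0,0],
    [0,0,0],
    [0,0,0],
    [0,0,0],
    [0,0,0],
  ],
  dr=[
    [0,0,0],
    [0,0,0],
    [0,0,0],
    [0,0,0],
    [0,0,0],
    [0,0,0],
  ],
  jaw=[0.2,0.2,0.2,0.2,0.2,0.2],
  force=3,
)

```text
time: 18.88
tool_pos: [0.5286, -0.0423, 0.1804]
tool_rot: [3.141, -0.001, -3.141]
contact_force: [0.9, -0.7, -1.2]
opening: 0.0243
grip_force: 3.0
```

```bash
cat >> h.py <<'E'
def bmap(n='scene',x0=220,x1=312,y0=170,y1=262,name=None):
    st=telemetry.observe(); p=st['tool_pos']; a,S=shot(n,name); L=cv2.cvtColor(cv2.GaussianBlur(a,(3,3),0),cv2.COLOR_BGR2LAB).astype(int)
    print(st['tool_pos'],st['contact_force'],st['opening'],st['grip_force'],'pad px',proj(S,[p[0],p[1],p[2]+.019]).round(),'cols',x0,x1)
    for y in range(y0,y1,4): print(f'{y:3d} '+' '.join(f'{L[y,x,2]-128:2d}' for x in range(x0,x1,3)))
E
python3 - <<'E'
from h import *
np.set_printoptions(precision=4,suppress=True)
bmap(x0=238,x1=300,y0=182,y1=244)
E
```

```text
[ 0.5286 -0.0423  0.1804] [ 0.8546 -0.72   -1.2201] 0.02429800809673289 2.999987192451954 pad px [[258. 183.]] cols 238 300
182 10  8  8 10  9  9  9 17 23  8 13 35 36 36 36 36 36 37 36 36 36
186 36 32 22  8  9  8  8 19 18 14 28 36 37 36 36 36 36 36 36 36 36
190 39 43 42 17  8  8  9 15 21 27 35 37 37 36 36 37 36 37 36 37 36
194 34 39 42 44 37 23 12 15 23 27 31 36 36 37 37 36 36 36 36 36 36
198 24 32 38 41 43 36 35 20 22 26 28 35 36 37 36 36 36 36 36 36 36
202 19 21 26 33 26 25 36 29 20 24 27 31 37 37 37 36 36 36 36 36 36
206 30 19 17 19 19 28 36 35 20 22 26 28 35 37 36 36 36 36 37 36 36
210 36 36 31 28 33 36 36 36 28 20 24 27 31 36 36 36 36 36 36 36 36
214 36 36 36 34 32 31 30 31 31 20 23 26 28 30 36 36 36 36 36 36 37
218 20 10  6  4  4  4  4  4  5 17 23 26 28 28 14 19 32 37 36 36 36
222  4  4  4  4  4  5  5  5  5 14 20 24 27 27 19  8 22 37 36 36 37
226  4  5  4  4  4  7 16 12  5  8 18 21 24 25 13  5  8 25 37 37 37
230  4  4  4  4  6 17 23 20 11  5  7 11 10  6  5  5  5  5 26 37 37
234 17  7  5  6  6 13 17 17  8  6  6  6  6  5  5  5  4  4 10 34 37
238 18 13  4  5  6  5  7  6  7  9  9  9 10  9  6  5  5  4  7 30 37
242 14  8  5  4  5  5  6  5  8  9  9  9  9  9  9  7  4  4  9 34 37
```

>>> apply_moves(
  delta_pos=[
    [0.03,0,0],
    [0,0,0],
    [0.03,0,0],
    [0,0,0],
    [0.025,0,0],
    [0,0,0],
    [0,0,0],
    [0,0,0],
  ],
  dr=[
    [0,0,0],
    [0,0,0],
    [0,0,0],
    [0,0,0],
    [0,0,0],
    [0,0,0],
    [0,0,0],
    [0,0,0],
  ],
  jaw=[0.2,0.2,0.2,0.2,0.2,0.2,0.2,0.2],
  force=3,
)

```text
time: 19.6
tool_pos: [0.5286, -0.0423, 0.1808]
tool_rot: [3.141, -0.0, -3.141]
contact_force: [0.7, -0.4, -1.5]
opening: 0.0243
grip_force: 3.0
```

```bash
python3 - <<'E'
from h import *
np.set_printoptions(precision=4,suppress=True)
bmap(x0=238,x1=300,y0=182,y1=244)
E
```

```text
[ 0.5286 -0.0423  0.1808] [ 0.7153 -0.3756 -1.5034] 0.02429255590209397 2.9999535530805588 pad px [[258. 183.]] cols 238 300
182 11  8  9  9  8  8  9 16 19  6 12 35 36 36 36 36 36 36 37 36 36
186 37 33 23 10  8  8  8 18 17  7 29 36 36 36 37 36 36 36 36 36 37
190 39 42 43 19  9  8  9 17 17 28 36 36 37 36 36 37 37 37 36 37 36
194 34 39 43 44 39 23  9 15 19 33 36 37 36 37 37 37 36 36 36 37 36
198 24 32 38 41 42 33 17 17 22 31 37 36 36 36 36 36 36 37 36 36 36
202 19 21 26 32 26 23 17 19 22 28 37 37 37 37 37 36 36 36 36 36 36
206 29 18 18 19 20 27 20 19 22 26 37 36 36 36 36 36 36 36 37 36 36
210 37 35 31 28 33 36 23 19 21 24 36 36 37 36 36 36 36 37 36 36 37
214 36 36 36 34 32 30 19 19 21 23 28 25 27 33 36 36 36 36 37 36 37
218 19 11  6  4  4  6 17 20 21 24 22  6  6  8 11 19 32 36 36 36 36
222  4  5  4  5  4  5 16 20 22 22 22  6  5  5  7  9 22 37 36 36 37
226  4  4  4  4  5  7 17 17 20 21 17  5  5  6  6  5  7 25 36 37 37
230  4  4  4  4  6 17 23 18 14  5  5  6  5  5  5  5  4  6 26 37 37
234 16  7  4  5  7 14 17 17  9  6  6  6  5  5  5  5  5  4 10 34 37
238 18 13  4  5  5  5  6  6  7 10  9  9  9  9  6  5  5  4  7 30 37
242 14  8  5  4  5  5  6  7  8  9  9  9  9  9  9  7  4  4  9 34 37
```

>>> apply_moves(
  delta_pos=[
    [0,0,-0.05],
    [0,0,-0.1],
    [0,0,-0.15],
    [0,0,-0.18],
    [0,0,-0.19],
    [0,0,-0.195],
    [0,0,-0.195],
  ],
  dr=[
    [0,0,0],
    [0,0,0],
    [0,0,0],
    [0,0,0],
    [0,0,0],
    [0,0,0],
    [0,0,0],
  ],
  jaw=[0.2,0.2,0.2,0.2,0.2,0.2,0.2],
  force=6,
)

```text
time: 20.23
tool_pos: [0.5291, -0.0424, 0.103]
tool_rot: [3.142, 0.0, -3.141]
contact_force: [0.6, 0.2, -1.0]
opening: 0.0238
grip_force: 6.0
```

```bash
python3 - <<'E'
from h import *
np.set_printoptions(precision=4,suppress=True)
bmap(x0=238,x1=300,y0=198,y1=266)
E
```

```text
[ 0.5291 -0.0424  0.103 ] [ 0.6304  0.1794 -0.9641] 0.023784596739589374 5.999970585107803 pad px [[258. 213.]] cols 238 300
198  0  1  1  0  0  6  7  0  0  1  6 33 36 37 36 37 36 37 37 37 36
202  1  0  2  1 -1  6 14 17  0  1  9 34 37 37 37 37 37 37 37 36 36
206  4  1  1  4  5  3  6 11  1  5 13 35 37 37 37 37 36 36 37 36 37
210  9  9  9 10  7  7  8 15 14  6 14 37 37 36 37 36 36 37 36 37 37
214  9  8  6 10  9  9  8 16 16  6 22 25 27 34 37 37 36 37 37 37 36
218 15  7  8  9  9  8  9 15 17  6  5  5  6  7 11 19 32 37 37 36 36
222  4  4  5  5  6  8  9 15 17  7  5  4  5  5  5  8 22 37 36 36 37
226  4  5  4  5  4  7 15 17 22 11  4  4  4  4  5  6  7 25 37 37 37
230  4  4  5  4  5 16 17 18 23 12  4  4  5  5  5  5  4  5 25 37 38
234 12  6  5  5  6 13 16 20 22 16  5  5  5  5  5  5  5  4 10 34 37
238 15 11  5  5  4  5 14 20 21 19  6  7  9  7  5  5  5  4  7 31 37
242 15  8  5  5  5  5 14 19 21 23 14  9  9  9  9  7  5  4  9 34 37
246  4  6  6  6  6  5 16 20 22 24 20 11 10 10 17 21 12  5 17 36 37
250  6  7  6  7  5  5 15 19 22 24 19  9  9 17 25 27 19  8 30 37 37
254 10  7  6  5  5  5  7 16 19 18 10  9  8 11 15 12  7 11 36 38 37
258  9 11  6  5  5  7  7  5  7 18 19 12  9  8  6  4  4 24 36 37 37
262  4  4  6  6  7  7  7  7  7  7  6  5  4  4  5  4 10 34 37 37 37
```

>>> apply_moves(
  delta_pos=[
    [0,0,-0.005],
    [0,0,-0.01],
    [0,0,-0.01],
    [0,0,-0.01],
    [0,0,-0.01],
    [0,0,-0.01],
    [0,0,-0.01],
  ],
  dr=[
    [0,0,0],
    [0,0,0],
    [0,0,0],
    [0,0,0],
    [0,0,0],
    [0,0,0],
    [0,0,0],
  ],
  jaw=[0.2,0.2,0.25,0.3,0.5,0.5,0.5],
)

```text
time: 20.87
tool_pos: [0.5289, -0.0424, 0.099]
tool_rot: [-3.142, 0.0, -3.141]
contact_force: [0.2, 0.2, 1.2]
opening: 0.0425
grip_force: 0.0
```

```bash
python3 - <<'E'
from h import *
np.set_printoptions(precision=4,suppress=True)
bmap(x0=244,x1=280,y0=210,y1=262,name='sc10')
E
```

```text
[ 0.5289 -0.0424  0.099 ] [0.236  0.1527 1.1971] 0.04250696601063449 0.0 pad px [[258. 215.]] cols 244 280
210  5  9  4  6 11  7 20 11  7 22 37 36
214  7  9  9  9 13 18 19 11  8 20 27 34
218  8  9  9  9 14 18 18 12  5  5  6  8
222  8  9  8  9 13 17 18 16  5  5  5  5
226  5  6  8  9 13 17 20 18  5  5  5  5
230  5  4  5 15 17 18 21 19  5  4  4  5
234  5  5  7 14 16 18 21 19  5  5  4  5
238  5  5  4  5 11 18 21 19  5  6  8  8
242  5  5  5  5  9 19 21 21  8  9  9  9
246  6  6  6  6 13 19 20 22 17 11 10 10
250  6  7  6  5 16 20 22 24 19  9  9 16
254  6  6  6  5 14 19 20 22 17  9  9  9
258  6  5  5  8  8 12 17 23 20 11  9  7
```

>>> apply_moves(
  delta_pos=[
    [0.0175,0,0],
    [0.0175,0,0],
    [0.0175,0,0],
    [0.0175,0,-0.04],
    [0.0175,0,-0.08],
    [0.0175,0,-0.11],
    [0.0175,0,-0.11],
  ],
  dr=[
    [0,0,-0.25],
    [0,0,-0.5],
    [0,0,-0.7],
    [0,0,-0.7],
    [0,0,-0.7],
    [0,0,-0.7],
    [0,0,-0.7],
  ],
  jaw=[0.55,0.55,0.55,0.55,0.55,0.55,0.55],
)

```text
time: 21.5
tool_pos: [0.5342, -0.042, 0.0527]
tool_rot: [-3.141, -0.004, 2.792]
contact_force: [-0.7, -0.1, -0.0]
opening: 0.0506
grip_force: 0.0
```

>>> apply_moves(
  delta_pos=[
    [0,0,0],
    [0,0,0],
    [0,0,0],
    [0,0,0],
    [0,0,0],
    [0,0,0.01],
    [0,0,0.01],
  ],
  dr=[
    [0,0,0],
    [0,0,0],
    [0,0,0],
    [0,0,0],
    [0,0,0],
    [0,0,0],
    [0,0,0],
  ],
  jaw=[0,0,0,0,0,0,0],
  force=35,
)

```text
time: 22.08
tool_pos: [0.536, -0.0424, 0.0596]
tool_rot: [3.141, 0.001, 2.792]
contact_force: [-1.3, 0.4, -1.4]
opening: 0.0233
grip_force: 35.0
```

>>> apply_moves(
  delta_pos=[
    [0.0475,-0.024,0],
    [0.0675,-0.024,0],
    [0.0825,-0.019,0],
    [0.08,-0.0015,0],
    [0.075,0.0135,0],
    [0.0675,0.0285,0],
  ],
  dr=[
    [0,0,0],
    [0,0,0],
    [0,0,0],
    [0,0,0],
    [0,0,0],
    [0,0,0],
  ],
  jaw=[0,0,0,0,0,0],
)

```text
time: 22.58
tool_pos: [0.5602, -0.032, 0.0581]
tool_rot: [-3.137, -0.005, 2.793]
contact_force: [-9.9, -7.6, 2.0]
opening: 0.0235
grip_force: 35.0
```

>>> apply_moves(
  delta_pos=[
    [-0.035,-0.02,0],
    [-0.0675,-0.0285,0],
    [-0.0675,-0.0285,0],
  ],
  dr=[
    [0,0,0],
    [0,0,0],
    [0,0,0],
  ],
  jaw=[0,0,0],
)

```text
time: 22.83
tool_pos: [0.5338, -0.0424, 0.0587]
tool_rot: [-3.141, -0.001, 2.792]
contact_force: [0.0, 0.3, -0.7]
opening: 0.0234
grip_force: 35.0
```

```bash
python3 - <<'E'
from h import *
np.set_printoptions(precision=4,suppress=True)
bmap(x0=222,x1=294,y0=214,y1=264,name='sc11')
S=cam('scene')
def cen(im,box):
    L=cv2.cvtColor(im,cv2.COLOR_BGR2LAB).astype(int); x0,x1,y0,y1=box
    return [(b+[x0,y0],s[4]) for b,s in blobs((L[y0:y1,x0:x1,1]>138),8)]
for n,b in (('scene0',(262,288,244,266)),('sc7',(270,294,238,264)),('sc11',(264,296,225,266))): print(n,[(c,s,onz(S,c,.021)[0,:2]) for c,s in cen(cv2.imread(f'pics/{n}.png'),b)])
E
```

```text
[ 0.5338 -0.0424  0.0587] [ 0.0396  0.2739 -0.7466] 0.02338947298301335 34.99971628189087 pad px [[259. 230.]] cols 222 294
214  2  0  2  1  1  0  0 -1  0 13 14  6  1  3  6  5  4 13  1  7 21 34 36 37
218  8  3  0  0  1  1  2  6  2 14  8  0  0  1 10 12  9  7  6 10 17 28 37 37
222 14  8  6  2  4  7  4  4  4  5 16  1  1  5 14  9  8  7  5  5  5 13 36 37
226 31 10  8  9 10  8  3  3  7  8  6  7 12 17 16  7  9  6  5  5  5  4 18 36
230 13  4  6  8  9  8  4  5  6  9  9  8 12 17 16  7  8  5  5  5  5  5  4 17
234  4  4  4  6 11 11  8  4  6  9  8  8 13 16 13  6  6  5  5  5  4  4  4  5
238  4  4  4 11 17 16 15  5  5  6  8  8 12 16 11 10  7  7  6  4  5  4  4  5
242  4  4  4  7 14 15 11  5  5  5 11 15 16 16 12 10 10  8  5  6 11  7  5  6
246  4  4  5  6  5  5  4  5  5  7 14 17 16 16 15  7  6  6  8 23 29 27 12  9
250  8  4  5  5  5  5  5  6  7  7 14 17 17 19 13  4  4  7  9 20 24 21 11 19
254 15  4  6  5  8 13  7  5  5  5  7 13 16 13  6  6  8  8  6  9 10  8  5 32
258 19  5  4  4  6  9 15 11  5  5  5  8  9  9 11 21 22 13  8  7  4  4 13 36
262 14  9  6  4  4  4  4  5  6  6  7  7  7  7  7  6  5  4  4  4  4  5 29 36
scene0 [(array([274.4, 253.4]), np.int32(66), array([ 0.5716, -0.0353]))]
sc7 [(array([281.6, 249.4]), np.int32(64), array([ 0.5774, -0.0136]))]
sc11 [(array([282.3, 247.5]), np.int32(80), array([ 0.5749, -0.0069])), (array([268.5, 258. ]), np.int32(14), array([ 0.5695, -0.0564]))]
```

```bash
python3 - <<'E'
from h import *
np.set_printoptions(precision=4,suppress=True)
T,S=cam('top'),cam('scene')
for n,c,roi in (('top',T,(330,376,150,200)),('sc7',S,(235,310,295,355))):
    f='tp7' if n=='top' else 'sc7'
    im=cv2.imread(f'pics/{f}.png'); L=cv2.cvtColor(im,cv2.COLOR_BGR2LAB).astype(int)
    x0,x1,y0,y1=roi; m=(L[y0:y1,x0:x1,2]<147).astype(np.uint8)
    for b,s in blobs(m,300):
        lab=cv2.connectedComponents(m)[1]
        cs,_=cv2.findContours((lab==lab[int(b[1]),int(b[0])]).astype(np.uint8),cv2.RETR_EXTERNAL,cv2.CHAIN_APPROX_NONE)
        e=cv2.fitEllipse(max(cs,key=len)); uv=np.array(e[0])+[x0,y0]; print(n,b+[x0,y0],s,e[1],uv,onz(c,uv,.007)[0])
E
```

```text
top [352.8 173.9] [  7   8  32  32 779] (30.53098487854004, 30.75005531311035) [352.8293 173.9379] [ 0.6784 -0.1947  0.007 ]
sc7 [273.6 325. ] [  13    9   52   44 1775] (42.519012451171875, 51.162025451660156) [273.5699 325.0209] [ 0.6797 -0.198   0.007 ]
```

>>> apply_moves(
  delta_pos=[
    [0,0,0.08],
    [0,0,0.16],
    [0,0,0.22],
    [0.37,-0.38,0.22],
    [0.37,-0.38,0.22],
    [0.37,-0.38,0.22],
    [0.37,-0.38,0.22],
    [0.37,-0.38,0.22],
  ],
  dr=[
    [0,0,0],
    [0,0,0],
    [0,0,0],
    [0,0,0.2],
    [0,0,0.4],
    [0,0,0.6],
    [0,0,0.7],
    [0,0,0.7],
  ],
  jaw=[0,0,0,0,0,0,0,0],
)

```text
time: 23.55
tool_pos: [0.6832, -0.1928, 0.1473]
tool_rot: [-3.141, 0.002, -3.138]
contact_force: [1.4, -0.5, -0.7]
opening: 0.0233
grip_force: 35.0
```

```bash
python3 - <<'E'
from h import *
np.set_printoptions(precision=4,suppress=True)
S=cam('scene'); p=telemetry.observe()['tool_pos']; f=p[2]-.0496
print('expect foot bottom',proj(S,[[p[0],p[1],f],[p[0],p[1],f+.015],[p[0],p[1],f+.045]]).round(1))
u,v=proj(S,[p[0],p[1],f])[0]
bmap(x0=int(u)-30,x1=int(u)+34,y0=int(v)-34,y1=int(v)+20,name='sc12')
E
```

```text
expect foot bottom [[277.9 291.4]
 [278.2 285.5]
 [278.7 273.4]]
[ 0.6832 -0.1928  0.1473] [ 1.3732 -0.4877 -0.7108] 0.02331609986358306 34.99945342540741 pad px [[279. 263.]] cols 247 311
257  1  0  0  1  2  1  2  1  1  1  5  5 22  2  1 15 38 39 38 39 38 38
261  8  5  1  0  0  1  1  0  1  2  4  8 10  5  9 21 38 38 38 38 38 39
265  9  9  9  8  4 -1 -1  1  7  4  9 11 18 15 11 36 38 38 38 39 38 38
269  9  9  9  9  9  9  9 11 10  9  9 13 17 16 28 38 39 38 38 38 38 38
273  6  7  9  9  9  7  7 11 10  8  9 13 18 36 38 39 38 38 38 38 39 38
277 19 19 16 16 20 11  9  9 11 10  9 13 21 38 39 38 38 38 38 38 38 38
281 23 23 35 38 38 38 28 12 17 18 18 16 17 36 38 38 38 38 38 38 38 38
285 22 21 23 26 34 32 26 18 17 18 17 16 20 36 38 38 38 38 38 38 38 38
289 21 21 21 22 21 24 27 17 18 18 17 19 21 35 38 38 38 38 38 38 38 38
293 21 22 22 22 23 23 23 23 18 18 18 18 23 25 27 31 37 38 38 38 38 37
297 22 22 22 23 23 22 22 22 34 34 30 25 25 26 26 26 33 38 38 38 38 38
301 21 23 23 24 26 25 21 21 26 38 34 25 28 23 26 37 38 38 38 38 38 38
305 24 27 29 28 26 20 14 12 11 12 10 15 16 27 35 36 36 36 38 38 38 38
309 29 28 26 16 12 12 13 13 12 10 11 10 13 15 17 27 36 35 34 35 38 35
```

>>> apply_moves(
  delta_pos=[
    [0.005,-0.007,-0.05],
    [0.005,-0.007,-0.11],
    [0.005,-0.007,-0.17],
    [0.005,-0.007,-0.21],
    [0.005,-0.007,-0.225],
    [0.005,-0.007,-0.232],
    [0.005,-0.007,-0.236],
    [0.005,-0.007,-0.236],
  ],
  dr=[
    [0,0,0],
    [0,0,0],
    [0,0,0],
    [0,0,0],
    [0,0,0],
    [0,0,0],
    [0,0,0],
    [0,0,0],
  ],
  jaw=[0,0,0,0,0,0,0,0],
  force=10,
)

```text
time: 24.27
tool_pos: [0.6841, -0.1938, 0.0541]
tool_rot: [-3.141, 0.002, -3.141]
contact_force: [-1.7, 1.2, 2.1]
opening: 0.024
grip_force: 10.0
```

>>> apply_moves(
  delta_pos=[
    [0,0,0],
    [0,0,0],
    [0,0,0],
    [0,0,0],
    [0,0,0],
    [0,0,0],
    [0,0,0],
  ],
  dr=[
    [0,0,0],
    [0,0,0],
    [0,0,0],
    [0,0,0],
    [0,0,0],
    [0,0,0],
    [0,0,0],
  ],
  jaw=[0.28,0.28,0.3,0.35,0.4,0.45,0.45],
)

```text
time: 24.85
tool_pos: [0.6831, -0.1945, 0.0524]
tool_rot: [3.142, -0.0, -3.142]
contact_force: [-0.5, -0.2, -0.1]
opening: 0.0407
grip_force: 0.0
```

```bash
python3 - <<'E'
from h import *
np.set_printoptions(precision=4,suppress=True)
S=cam('scene')
print('expect at saucer',proj(S,[[.679,-.196,.004],[.679,-.196,.02],[.679,-.196,.05]]).round(1))
bmap(x0=244,x1=306,y0=285,y1=345,name='sc13')
E
```

```text
expect at saucer [[273.8 325.2]
 [274.  319.8]
 [274.4 309.2]]
[ 0.6831 -0.1945  0.0524] [-0.5181 -0.2113 -0.0882] 0.04070957738948907 0.0 pad px [[277. 302.]] cols 244 306
285  0  1  1  1  0  1  3  7  9  9 11  9  3  2  7  5  6 33 38 37 38
289  0  1  0  0  1  0  0  1  1  4  7  2  5  0  4  3 16 38 38 39 38
293  1  1  1  0  1  0  1  1  1  0  2  4  1  1  1  7 20 38 38 39 38
297  0  0  0  0  0  1  1  1  1  1  3  0  1  1  0  8 20 26 31 36 38
301 -1  1  1  1  1  0  0  1  1  1 22 16  0  0  1 11 21 24 26 29 37
305  9  5  0  1  3  1  2  2  1  0  4 20  3 12 18 20 22 22 28 32 37
309  9 10  9  6  2  1  0  0  3  4  8 12  9 10 12 14 17 34 34 33 35
313 23 12  9  9  9  7  4  5 11  9 10 17 14 10 10 11 13 20 32 35 35
317 28 28 14 10  9  9  7  9 10  9 10 20 15 10 10 12 16 15 23 37 36
321 28 23 12 14 13 12 10 10  9 16 18 18 14 14 16 17 17 16 16 34 37
325 27 22 12 13 13 14 12 12 16 19 18 17 15 17 17 17 17 17 15 32 37
329 28 25 12 14 13 12 10 10 12 14 13 16 17 17 17 17 17 16 16 34 34
333 27 27 17 10 10 10 10 10 12 11 15 17 17 17 17 17 17 15 25 35 37
337 22 26 22 14 10 10 10 10 10 10 15 16 17 17 17 17 15 20 34 37 38
341 20 20 20 21 19 12 10 11 11 15 17 17 17 17 16 16 28 34 36 38 36
```

>>> apply_moves(
  delta_pos=[
    [0,0,0.06],
    [0,0,0.14],
    [0,0,0.24],
    [0,0,0.33],
    [0,0,0.4],
    [-0.1,0.1,0.4],
    [-0.2,0.2,0.4],
    [-0.3,0.3,0.4],
  ],
  dr=[
    [0,0,0],
    [0,0,0],
    [0,0,0],
    [0,0,0],
    [0,0,0],
    [0,0,0],
    [0,0,0],
    [0,0,0],
  ],
  jaw=[0.45,0.45,0.45,0.45,0.45,0.6,0.8,1],
)

```text
time: 25.57
tool_pos: [0.5937, -0.1055, 0.2126]
tool_rot: [-3.141, 0.001, 3.141]
contact_force: [1.4, 0.6, -0.8]
opening: 0.0566
grip_force: 0.0
```

```bash
python3 - <<'E'
from h import *
np.set_printoptions(precision=4,suppress=True)
bmap(x0=244,x1=306,y0=261,y1=345,name='sc14')
shot('top','tp14')
E
```

```text
[ 0.5937 -0.1055  0.2126] [ 1.3941  0.5632 -0.8026] 0.056607497297765305 0.0 pad px [[266. 193.]] cols 244 306
261  6  6  6  6  7  8  8  9  8  7  5  4  4  4  7 34 37 37 37 37 37
265  6  4  4  4  4  4  5  4  4  4  4  4  4  6 29 37 37 37 38 37 38
269  4  4  4  4  4  4  4  4  4  4  4  4 11 31 36 36 37 38 37 37 37
273  4  4  4  4  4  4  4  4 15 34 36 35 37 37 36 37 37 35 36 37 37
277 20 19 16 16 15 19 24 26 26 36 37 35 32 36 37 36 35 35 35 36 37
281 29 26 35 36 36 36 37 36 20 19 22 22 31 36 36 36 35 35 36 37 37
285 27 32 38 37 37 37 37 36 20 17 19 20 31 36 35 35 35 37 37 37 37
289 28 36 37 37 37 36 37 36 18 18 19 20 31 36 34 34 36 37 37 37 37
293 37 37 36 36 37 36 37 36 18 18 19 20 33 34 34 35 35 34 37 38 37
297 36 37 36 36 37 37 37 36 19 19 19 20 32 33 35 34 33 34 35 37 37
301 36 37 37 37 37 37 36 35 18 19 19 21 31 35 35 33 35 34 35 36 37
305 36 37 37 37 37 34 26 19 15 19 20 19 18 21 29 34 34 36 37 37 37
309 37 37 37 34 21 15 16 15 16 20 20 19 16 15 15 16 27 37 37 37 37
313 37 37 33 17 15 13 13 14 17 20 20 20 15 14 14 14 15 21 35 36 37
317 37 36 19 15 14 10 10 17 19 20 20 21 18 14 14 14 14 14 22 37 37
321 37 29 15 16 15 12 10 16 20 21 21 22 16 15 14 14 14 14 15 34 37
325 35 28 15 16 16 16 15 14 18 19 20 19 15 14 14 14 14 14 15 31 37
329 37 31 14 15 15 15 14 14 15 15 15 16 14 14 14 14 14 14 15 34 37
333 37 36 17 14 14 14 14 14 15 16 16 15 14 14 14 14 14 14 24 37 37
337 37 37 33 15 14 14 14 14 14 14 14 14 14 14 14 14 14 18 35 37 37
341 37 37 36 35 24 12 13 14 14 14 14 14 14 14 14 13 26 36 37 37 37
```

```bash
python3 - <<'E'
from h import *
np.set_printoptions(precision=4,suppress=True)
S,T=cam('scene'),cam('top')
for n in ('scene0','sc14'):
    L=cv2.cvtColor(cv2.imread(f'pics/{n}.png'),cv2.COLOR_BGR2LAB).astype(int)
    m=(L[300:335,255:292,0]<125)&(L[300:335,255:292,2]>140)
    for b,s in blobs(m,30): print(n,s[:4]+[255,300,0,0],s[4])
    for v in (304,312,318,322,325,327,329): print(v,' '.join(f'{x:3d}' for x in L[v,258:288,0]))
for r in (.017,): 
    th=np.linspace(0,6.28,60)
    for c in ([.679,-.196],[.672,-.193],[.674,-.1965]):
        q=proj(S,np.c_[c[0]+r*np.cos(th),c[1]+r*np.sin(th),th*0+.004]); print(c,q.min(0),q.max(0))
for n in ('top0','tp14'):
    L=cv2.cvtColor(cv2.imread(f'pics/{n}.png'),cv2.COLOR_BGR2LAB).astype(int)
    print(n,[(b+[337,158],s[:4]) for b,s in blobs((L[158:190,337:370,2]>141)&(L[158:190,337:370,0]<170),8)])
print('proj axis top',proj(T,[[.679,-.196,.02],[.679,-.196,.134],[.672,-.193,.02],[.672,-.193,.134]]))
E
```

```text
scene0 [263 300  17  28] 380
304 181 182 179 178 178 178 174 156 110  73  75  77  83  82  86  84  88  86  89 101 146 185 190 188 183 181 173 168 169 170
312 157 155 157 152 143 134 100  69  73  70  77  82  85  86  85  88  86  84  88  85  93 125 172 202 206 206 206 205 205 204
318 135 136 135 135 129 104  83  80  81  83  86  88  91  93  91  90  90  91  93  96 101 119 163 201 207 206 205 207 205 206
322 204 202 196 179 140 104  79  76  76  81  82  84  87  90  87  87  89  88  89  88  93 125 174 201 208 205 204 206 206 204
325 206 205 206 204 201 181 143 107  83  74  77  79  77  81  80  79  80  83  86 111 149 184 201 204 206 205 206 205 206 206
327 206 205 205 207 204 206 200 185 165 132 119 116 108  99 105 110 124 144 168 177 192 202 206 204 207 206 205 205 205 204
329 206 205 205 206 206 207 205 205 196 189 186 186 185 182 181 184 185 185 187 192 204 204 204 204 205 203 205 205 203 206
sc14 [264 300  16  29] 393
304 177 175 175 174 171 170 169 167 161 108  78  83  86  89  88  91  92  91  91  96 114 153 179 183 177 173 167 162 159 162
312 173 185 192 196 194 190 175 131  87  77  77  87 
[... 710 characters left out ...]
65.121  318.3295] [282.491  332.3096]
[0.672, -0.193] [263.0853 315.7655] [280.3404 329.5626]
[0.674, -0.1965] [262.8867 317.3454] [280.2128 331.2564]
top0 [(array([340.9, 161.2]), array([ 0,  0, 14, 12], dtype=int32)), (array([364.8, 161.1]), array([17,  0, 16, 12], dtype=int32)), (array([353.3, 176.8]), array([10,  7, 15, 25], dtype=int32)), (array([365.6, 183.7]), array([21, 13, 12, 19], dtype=int32)), (array([340.4, 185.3]), array([ 0, 19, 12, 13], dtype=int32))]
tp14 [(array([351., 168.]), array([ 0,  0, 29, 23], dtype=int32)), (array([366.6, 173.5]), array([26,  0,  7, 27], dtype=int32))]
proj axis top [[353.7599 172.8973]
 [358.9442 164.9409]
 [352.9132 175.0712]
 [358.0401 167.2654]]
```

>>> apply_moves(
  delta_pos=[
    [0.197,-0.2225,0],
    [0.197,-0.2225,0],
    [0.197,-0.2225,0],
    [0.197,-0.2225,0],
    [0.197,-0.2225,-0.08],
    [0.197,-0.2225,-0.17],
    [0.197,-0.2225,-0.25],
    [0.197,-0.2225,-0.31],
  ],
  dr=[
    [0,0,0],
    [0,0,0],
    [0,0,0],
    [0,0,0],
    [0,0,0],
    [0,0,0],
    [0,0,0],
    [0,0,0],
  ],
  jaw=[0.6,0.6,0.6,0.6,0.6,0.6,0.6,0.6],
)

```text
time: 26.33
tool_pos: [0.6726, -0.195, 0.0852]
tool_rot: [3.14, -0.003, 3.141]
contact_force: [-0.0, 0.9, 0.4]
opening: 0.0551
grip_force: 0.0
```

>>> apply_moves(
  delta_pos=[
    [0,0,0],
    [0,0,0],
    [0,0,0],
    [0,0,0],
    [0,0,0],
    [0,0,0],
    [0,0,0.008],
    [0.003,0,0.008],
  ],
  dr=[
    [0,0,0],
    [0,0,0],
    [0,0,0],
    [0,0,0],
    [0,0,0],
    [0,0,0],
    [0,0,0],
    [0,0,0],
  ],
  jaw=[0.2,0.2,0.2,0.2,0.2,0.2,0.2,0.2],
  force=10,
)

```text
time: 27.0
tool_pos: [0.6749, -0.1952, 0.0927]
tool_rot: [-3.141, 0.001, -3.141]
contact_force: [-0.4, -0.5, -1.5]
opening: 0.0241
grip_force: 10.0
```

>>> apply_moves(
  delta_pos=[
    [0.007,0,0],
    [0.0125,0,0],
    [0.0125,0,-0.005],
    [0.0125,0,-0.008],
    [0.0125,0,-0.008],
    [0.0125,0,-0.008],
    [0.0125,0,-0.008],
    [0.0125,0,-0.008],
  ],
  dr=[
    [0,0,0],
    [0,0,0],
    [0,0,0],
    [0,0,0],
    [0,0,0],
    [0,0,0],
    [0,0,0],
    [0,0,0],
  ],
  jaw=[0.2,0.2,0.2,0.2,0.28,0.35,0.45,0.55],
)

```text
time: 27.67
tool_pos: [0.6795, -0.195, 0.088]
tool_rot: [3.141, -0.001, -3.141]
contact_force: [-0.2, 0.2, 0.1]
opening: 0.0412
grip_force: 0.0
```

>>> apply_moves(
  delta_pos=[
    [0,0,0.06],
    [0,0,0.14],
    [0,0,0.24],
    [0,0,0.32],
    [-0.1,0.1,0.32],
    [-0.2,0.2,0.32],
    [-0.3,0.3,0.32],
    [-0.35,0.4,0.32],
  ],
  dr=[
    [0,0,0],
    [0,0,0],
    [0,0,0],
    [0,0,0],
    [0,0,0],
    [0,0,0],
    [0,0,0],
    [0,0,0],
  ],
  jaw=[0.55,0.55,0.55,0.55,0.6,0.8,1,1],
)

```text
time: 28.33
tool_pos: [0.5648, -0.0723, 0.2162]
tool_rot: [-3.142, -0.001, 3.141]
contact_force: [1.9, 1.0, -1.1]
opening: 0.0707
grip_force: 0.0
```

```bash
python3 - <<'E'
from h import *
np.set_printoptions(precision=4,suppress=True)
a,S=shot('scene','sc15'); L=cv2.cvtColor(a,cv2.COLOR_BGR2LAB).astype(int)
for v in (285,295,304,312,318,322,325,327,329,331,333): print(v,' '.join(f'{x:3d}' for x in L[v,258:288,0]))
print(telemetry.observe()['tool_pos'])
# sugar and honey re-check against the first scene picture
o=cv2.imread('pics/scene0.png')
d=np.abs(a.astype(int)-o).max(2)
print('diff sugar/honey',[(b+[300,135],s) for b,s in blobs(d[135:195,300:385]>40,10)])
E
```

```text
285 174 175 176 177 174 172 171 174 178 179 170 126  85  74  81  82  83  86  90  89  92  97  96 103 135 165 169 168 168 168
295 182 181 180 179 175 177 177 175 176 174 159 112  77  76  85  85  86  88  89  90  94  97  97 117 150 170 174 176 179 182
304 175 175 174 173 172 173 174 177 193 202 183 114  71  81  87  85  90  88  90  91  91  94 108 149 187 190 185 179 177 179
312 191 210 217 217 215 216 217 217 217 202 159 101  71  82  88  89  90  92  93  91  92  96 121 175 213 217 217 217 218 215
318 171 146 141 144 145 146 142 133 103  81  80  77  83  91  89  91  94  91  92  91  94 100  97 100 127 177 210 218 215 216
322 212 192 156 143 145 143 143 132 100  88  87  86  89  95  95  95  98  98  95  98 100 103 103 106 139 189 212 216 216 216
325 217 216 215 214 206 194 164 135  98  80  83  83  92  90  92  95  96  96  88  93  99  97  95  99 139 191 214 217 215 218
327 216 215 216 215 217 216 203 164 121  90  80  77  82  88  88  89  93  88  88  90  90  90  96 130 175 212 217 216 216 216
329 216 217 215 216 216 215 216 212 191 148 119  92  81  81  83  80  82  83  83  91  99 119 156 187 205 213 215 216 216 215
331 216 215 216 215 216 215 216 215 215 213 204 188 181 174 155 129 122 123 136 165 183 190 200 211 217 217 216 217 215 216
333 217 215 215 216 214 216 215 215 215 215 211 202 195 195 196 196 196 197 196 198 197 199 205 214 216 216 215 216 216 217
[ 0.5597 -0.0655  0.2157]
diff sugar/honey [(array([302.1, 141. ]), array([ 0,  0,  7, 14, 55], dtype=int32))]
```

>>> apply_moves(
  delta_pos=[
    [0.02,0.61,0],
    [0.02,0.61,0],
    [0.02,0.61,0],
    [0.02,0.61,0],
    [0.02,0.61,0],
    [0.02,0.61,0],
    [0.02,0.61,0],
    [0.02,0.61,0],
  ],
  dr=[
    [0,0,0],
    [0,0,0],
    [0,0,0],
    [0,0,0],
    [0,0,0],
    [0,0,0],
    [0,0,0],
    [0,0,0],
  ],
  jaw=[1,1,1,1,1,1,1,1],
)

```text
time: 29.05
tool_pos: [0.5747, 0.173, 0.216]
tool_rot: [-3.141, -0.0, -3.138]
contact_force: [0.3, -0.4, -0.2]
opening: 0.0917
grip_force: 0.0
```

>>> apply_moves(
  delta_pos=[
    [0.02,0.6,0],
    [0.02,0.6,0],
    [0.02,0.6,0],
    [0.02,0.6,0],
    [0.02,0.6,0],
    [0.02,0.6,0],
    [0.02,0.6,0],
    [0.02,0.6,0],
  ],
  dr=[
    [0,0,0],
    [0,0,0],
    [0,0,0],
    [0,0,0],
    [0,0,0],
    [0,0,0],
    [0,0,0],
    [0,0,0],
  ],
  jaw=[0.8,0.8,0.8,0.8,0.8,0.8,0.8,0.8],
)

```text
time: 29.72
tool_pos: [0.5832, 0.4112, 0.2152]
tool_rot: [-3.14, -0.001, -3.14]
contact_force: [-0.7, -0.2, -0.2]
opening: 0.0734
grip_force: 0.0
```

```bash
python3 - <<'E'
from h import *
np.set_printoptions(precision=4,suppress=True)
st=telemetry.observe(); print(st['time'],st['tool_pos'],st['tool_rot'])
a,S=shot('scene','sc16'); o=cv2.imread('pics/scene0.png'); b,_=shot('top','tp16')
L=cv2.cvtColor(a,cv2.COLOR_BGR2LAB).astype(int); L0=cv2.cvtColor(o,cv2.COLOR_BGR2LAB).astype(int)
for l in (L0,L): print('cap',[(c+[345,135],s) for c,s in blobs((l[135:165,345:380,0]>120)&(l[135:165,345:380,2]<145),10)],'body',[(c+[340,140],s) for c,s in blobs((l[140:195,340:385,1]>140),30)])
E
```

```text
29.7167 [0.5832 0.4112 0.2152] [-3.1405 -0.001  -3.1402]
cap [(array([363. , 145.5]), array([13,  8, 11,  6, 55], dtype=int32))] body [(array([362.4, 156.3]), array([16, 13, 13,  9, 70], dtype=int32))]
cap [(array([363.9, 146.2]), array([14,  9, 10,  5, 33], dtype=int32))] body [(array([362.2, 156.4]), array([16, 13, 13,  8, 69], dtype=int32))]
```

>>> apply_moves(
  delta_pos=[
    [-0.018,0.031,0],
    [-0.018,0.031,-0.06],
    [-0.018,0.031,-0.15],
    [-0.018,0.031,-0.23],
    [-0.018,0.031,-0.29],
    [-0.018,0.031,-0.326],
    [-0.018,0.031,-0.326],
  ],
  dr=[
    [0,0,0],
    [0,0,0],
    [0,0,0],
    [0,0,0],
    [0,0,0],
    [0,0,0],
    [0,0,0],
  ],
  jaw=[0.8,0.8,0.8,0.8,0.8,0.8,0.8],
)

```text
time: 30.4
tool_pos: [0.5739, 0.4216, 0.082]
tool_rot: [-3.138, -0.006, 3.14]
contact_force: [-0.5, 0.9, -0.2]
opening: 0.0735
grip_force: 0.0
```

>>> apply_moves(
  delta_pos=[
    [0,0,0],
    [0,0,0],
    [0,0,0],
    [0,0,0],
    [0,0,0],
    [0,0,0],
    [0,0,0],
    [0,0,0.02],
  ],
  dr=[
    [0,0,0],
    [0,0,0],
    [0,0,0],
    [0,0,0],
    [0,0,0],
    [0,0,0],
    [0,0,0],
    [0,0,0],
  ],
  jaw=[0.2,0.2,0.2,0.2,0.2,0.2,0.2,0.2],
  force=20,
)

```text
time: 31.07
tool_pos: [0.5746, 0.4229, 0.0921]
tool_rot: [-3.14, -0.004, -3.141]
contact_force: [-1.2, -0.5, -4.0]
opening: 0.0318
grip_force: 20.0
```

>>> apply_moves(
  delta_pos=[
    [0,0,0.06],
    [0,0,0.14],
    [0,0,0.22],
    [0,0,0.25],
    [0,0,0.25],
  ],
  dr=[
    [0,0,0],
    [0,0,0],
    [0,0,0],
    [0,0,0],
    [0,0,0],
  ],
  jaw=[0.2,0.2,0.2,0.2,0.2],
)

```text
time: 31.48
tool_pos: [0.5771, 0.4245, 0.1989]
tool_rot: [3.138, 0.007, -3.141]
contact_force: [0.3, 0.9, -3.7]
opening: 0.0315
grip_force: 20.0
```

>>> apply_moves(
  delta_pos=[
    [-0.045,-0.79,0],
    [-0.045,-0.79,0],
    [-0.045,-0.79,0],
    [-0.045,-0.79,0],
    [-0.045,-0.79,0],
    [-0.045,-0.79,0],
    [-0.045,-0.79,0],
    [-0.045,-0.79,0],
  ],
  dr=[
    [0,0,0],
    [0,0,0],
    [0,0,0],
    [0,0,0],
    [0,0,0],
    [0,0,0],
    [0,0,0],
    [0,0,0],
  ],
  jaw=[0.2,0.2,0.2,0.2,0.2,0.2,0.2,0.2],
)

```text
time: 32.15
tool_pos: [0.5561, 0.1036, 0.1924]
tool_rot: [-3.14, -0.004, 3.14]
contact_force: [0.4, 0.3, -2.4]
opening: 0.0317
grip_force: 20.0
```

>>> apply_moves(
  delta_pos=[
    [-0.05,-0.75,0],
    [-0.05,-0.75,0],
    [-0.05,-0.75,0],
    [-0.05,-0.75,0],
    [-0.05,-0.75,0],
    [-0.05,-0.75,0],
    [-0.05,-0.75,0],
    [-0.05,-0.75,0],
  ],
  dr=[
    [0,0,0],
    [0,0,0],
    [0,0,0],
    [0,0,0],
    [0,0,0],
    [0,0,0],
    [0,0,0],
    [0,0,0],
  ],
  jaw=[0.2,0.2,0.2,0.2,0.2,0.2,0.2,0.2],
)

```text
time: 32.82
tool_pos: [0.5361, -0.1984, 0.1923]
tool_rot: [-3.14, -0.002, 3.137]
contact_force: [-0.2, -0.1, -3.0]
opening: 0.0312
grip_force: 20.0
```

>>> apply_moves(
  delta_pos=[
    [0.005,-0.019,0],
    [0.005,-0.019,-0.06],
    [0.005,-0.019,-0.14],
    [0.005,-0.019,-0.2],
    [0.005,-0.019,-0.24],
    [0.005,-0.019,-0.26],
    [0.005,-0.019,-0.267],
    [0.005,-0.019,-0.267],
  ],
  dr=[
    [0,0,0],
    [0,0,0],
    [0,0,0],
    [0,0,0],
    [0,0,0],
    [0,0,0],
    [0,0,0],
    [0,0,0],
  ],
  jaw=[0.2,0.2,0.2,0.2,0.2,0.2,0.2,0.2],
)

```text
time: 33.48
tool_pos: [0.5397, -0.1987, 0.0871]
tool_rot: [3.141, -0.001, -3.14]
contact_force: [-1.1, -0.0, -3.2]
opening: 0.0315
grip_force: 20.0
```

```bash
python3 - <<'E'
from h import *
np.set_printoptions(precision=4,suppress=True)
st=telemetry.observe(); print(st['time'],st['tool_pos'],st['contact_force'])
S=cam('scene')
# pan by rim ellipse from a clear scene/top frame; handles by grey pixels in top frame
for n,c,roi in (('tp16','top',(262,352,180,265)),):
    im=cv2.imread(f'pics/{n}.png'); L=cv2.cvtColor(im,cv2.COLOR_BGR2LAB).astype(int); x0,x1,y0,y1=roi
    m=(L[y0:y1,x0:x1,2]<146).astype(np.uint8)
    for row in range(0,y1-y0,3): print(f'{row+y0} '+''.join('#' if v else '.' for v in m[row]))
E
```

```text
33.4833 [ 0.5397 -0.1987  0.0871] [-1.0926 -0.0073 -3.1857]
180 .............................................................................############.
183 ..............................................................................###########.
186 .................................................................................#########
189 ......................................................................................###.
192 ..........................................................................................
195 ....................................#####################.................................
198 ..............................################################............................
201 ..........................########...#############.......#########........................
204 ........................#######........##########.........##########......................
207 ......................##########.......############.....###############...................
210 ....................#######################################################...........
[... 1014 characters left out ...]
########...........................
246 ...................................######################.................................
249 ..........................................................................................
252 ..........................................................................................
255 ..........................................................................................
258 .......................................................................................###
261 .................................................................................#########
264 ...........................................................................###############
```

```bash
python3 - <<'E'
from h import *
np.set_printoptions(precision=4,suppress=True)
T=cam('top'); im=cv2.imread('pics/tp16.png'); L=cv2.cvtColor(im,cv2.COLOR_BGR2LAB).astype(int)
m=(L[:,:,2]<146)
def cols(c0,c1,r0,r1):
    ys,xs=np.nonzero(m[r0:r1,c0:c1]); return xs.mean()+c0,ys.mean()+r0,ys.min()+r0,ys.max()+r0
l=cols(273,277,208,236); r=cols(339,343,204,232); print(l,r)
P=onz(T,[l[:2],r[:2]],.045); d=P[0]-P[1]; print(P,np.linalg.norm(d),np.degrees(np.arctan2(-d[0],d[1])),P.mean(0))
z=m[190:252,262:352].astype(np.uint8); z=cv2.morphologyEx(z,cv2.MORPH_CLOSE,np.ones((9,9),np.uint8)); z=cv2.morphologyEx(z,cv2.MORPH_OPEN,cv2.getStructuringElement(cv2.MORPH_ELLIPSE,(31,31)))
cs,_=cv2.findContours(z,cv2.RETR_EXTERNAL,cv2.CHAIN_APPROX_NONE); e=cv2.fitEllipse(max(cs,key=len)); print(e,onz(T,np.array(e[0])+[262,190],.05))
E
```

```text
(np.float64(274.8484848484849), np.float64(223.0909090909091), np.int64(216), np.int64(230)) (np.float64(340.1), np.float64(218.76666666666668), np.int64(211), np.int64(226))
[[ 0.521   0.0597  0.045 ]
 [ 0.5295 -0.1438  0.045 ]] 0.2036093785786454 2.3872069333628145 [ 0.5252 -0.042   0.045 ]
((45.836795806884766, 30.86461639404297), (54.95975875854492, 56.36183166503906), 81.85376739501953) [[ 0.5248 -0.0429  0.05  ]]
```

>>> apply_moves(
  delta_pos=[
    [-0.01,-0.0175,0],
    [-0.01,-0.0175,0],
    [-0.01,-0.0175,-0.004],
    [-0.01,-0.0175,-0.006],
    [-0.01,-0.0175,-0.006],
  ],
  dr=[
    [0,0,0],
    [0,0,0],
    [0,0,0],
    [0,0,0],
    [0,0,0],
  ],
  jaw=[0.2,0.2,0.2,0.2,0.2],
)

```text
time: 33.9
tool_pos: [0.5363, -0.2075, 0.0865]
tool_rot: [-3.14, 0.002, 3.142]
contact_force: [-1.7, 0.1, 7.7]
opening: 0.0318
grip_force: 20.0
```

>>> apply_moves(
  delta_pos=[
    [0,0,0],
    [0,0,0],
    [0,0,0],
    [0,0,0],
    [0,0,0],
    [0,0,0],
  ],
  dr=[
    [0,0,0],
    [0,0,0],
    [0,0,0],
    [0,0,0],
    [0,0,0],
    [0,0,0],
  ],
  jaw=[0.38,0.42,0.5,0.6,0.7,0.7],
)

```text
time: 34.4
tool_pos: [0.5357, -0.207, 0.0847]
tool_rot: [3.141, -0.0, -3.141]
contact_force: [-0.8, -0.4, 0.4]
opening: 0.0603
grip_force: 0.0
```

>>> apply_moves(
  delta_pos=[
    [0,0,0.06],
    [0,0,0.14],
    [0,0,0.24],
    [0,0.1,0.33],
    [0,0.2,0.33],
    [0,0.3,0.33],
    [0,0.4,0.33],
    [0,0.5,0.33],
  ],
  dr=[
    [0,0,0],
    [0,0,0],
    [0,0,0],
    [0,0,0],
    [0,0,0],
    [0,0,0],
    [0,0,0],
    [0,0,0],
  ],
  jaw=[0.7,0.7,0.7,0.7,0.8,1,1,1],
)

```text
time: 35.07
tool_pos: [0.5355, -0.0083, 0.2173]
tool_rot: [3.142, 0.001, 3.141]
contact_force: [0.7, 0.8, -0.3]
opening: 0.086
grip_force: 0.0
```

>>> apply_moves(
  delta_pos=[
    [-0.09,0.7,0],
    [-0.09,0.7,0],
    [-0.09,0.7,0],
    [-0.09,0.7,0],
    [-0.09,0.7,0],
    [-0.09,0.7,0],
    [-0.09,0.7,0],
    [-0.09,0.7,0],
  ],
  dr=[
    [0,0,0.2],
    [0,0,0.4],
    [0,0,0.646],
    [0,0,0.646],
    [0,0,0.646],
    [0,0,0.646],
    [0,0,0.646],
    [0,0,0.646],
  ],
  jaw=[1,1,1,1,1,1,1,1],
)

```text
time: 35.73
tool_pos: [0.4982, 0.2755, 0.2166]
tool_rot: [3.139, 0.0, -2.813]
contact_force: [-1.5, -0.4, -0.5]
opening: 0.0918
grip_force: 0.0
```

>>> apply_moves(
  delta_pos=[
    [-0.09,0.333,0],
    [-0.09,0.333,0],
    [-0.09,0.333,0],
    [-0.09,0.333,0],
    [-0.09,0.333,0],
    [-0.09,0.333,0],
    [-0.09,0.333,0],
  ],
  dr=[
    [0,0,0.2],
    [0,0,0.4],
    [0,0,0.646],
    [0,0,0.646],
    [0,0,0.646],
    [0,0,0.646],
    [0,0,0.646],
  ],
  jaw=[1,1,1,1,1,1,1],
)

```text
time: 36.32
tool_pos: [0.4643, 0.4018, 0.2167]
tool_rot: [-3.141, -0.001, -2.497]
contact_force: [0.0, -0.1, -0.9]
opening: 0.092
grip_force: 0.0
```

```bash
python3 - <<'E'
from h import *
np.set_printoptions(precision=4,suppress=True)
st=telemetry.observe(); print(st['time'],st['tool_pos'],st['tool_rot'])
a,S=shot('scene','sc17'); T=cam('top'); b,_=shot('top','tp17')
# honey cap / body now, in both views
L=cv2.cvtColor(a,cv2.COLOR_BGR2LAB).astype(int); Lt=cv2.cvtColor(b,cv2.COLOR_BGR2LAB).astype(int)
q=proj(S,[.5357,-.207,.12])[0]; t=proj(T,[.5357,-.207,.12])[0]; print(q,t)
x,y=int(q[0])-14,int(q[1])-12; c1=[(c+[x,y],s[4]) for c,s in blobs((L[y:y+24,x:x+28,0]>130)&(L[y:y+24,x:x+28,2]<142),10)]; print(c1)
x,y=int(t[0])-10,int(t[1])-10; c2=[(c+[x,y],s[4]) for c,s in blobs((Lt[y:y+20,x:x+20,0]>150)&(Lt[y:y+20,x:x+20,2]<142),10)]; print(c2)
for u in c1: print(onz(S,u[0],.12))
for u in c2: print(onz(T,u[0],.12))
# sugar: did it move
o=cv2.imread('pics/scene0.png'); d=np.abs(a.astype(int)-o).max(2); print([(c+[305,135],s) for c,s in blobs(d[135:180,305:345]>40,10)])
E
```

```text
36.3167 [0.4643 0.4018 0.2167] [-3.141  -0.0007 -2.4973]
[210.5975 255.074 ] [364.0315 213.0725]
[(array([210.2, 256.1]), np.int32(142))]
[(array([364.4, 213.3]), np.int32(84))]
[[ 0.5371 -0.2097  0.12  ]]
[[ 0.535  -0.2081  0.12  ]]
[(array([309.9, 167.3]), array([  0,  19,  17,  26, 234], dtype=int32))]
```

```bash
python3 - <<'E'
from h import *
for n in ('scene0','sc17'):
    L=cv2.cvtColor(cv2.imread(f'pics/{n}.png'),cv2.COLOR_BGR2LAB).astype(int); print(n)
    for y in range(135,182,4): print(y,' '.join(f'{L[y,x,2]-128:2d}' for x in range(300,346,2)))
E
```

```text
scene0
135 10  2  1  1  3  3 -1  2  1  2  2 -1  1  3  2  1  3  3  4  3  3  3  1
139 21 16  4  6  2 -1  2  1  3  3  2  3  1  4  3  2  2 -1  2  2  0  1  3
143 35 35 35 35 34 32 29 19  7  3  2  3  3  4  4  3  4  4  0  1  0  2  6
147 35 35 36 35 36 36 35 34 12  1  4  3  3  1  3  3  3  3  0  2 17 22 23
151 34 35 35 34 35 35 35 33  8  4  5  5  5  4  3  4  5 11 30 34 31 25 22
155 35 35 34 36 35 35 35 30  2  3  4  4  5  4  4  4  3 15 35 34 35 35 34
159 35 35 34 34 35 35 35 25  3  5  5  4  5  4  5  4  5 21 35 35 35 35 35
163 35 35 34 35 35 34 34 18  3  5  5  4  4  6  3  4  7 28 36 35 35 36 34
167 35 35 34 36 32 22 22  9  4  5  5  5  4  4  5  5  8 34 36 34 35 35 35
171 34 34 35 35 32 22 21 16  4  5  5  5  3  4  4  4 15 34 35 35 35 35 35
175 35 35 35 34 35 35 33 25 16 17 15 15 15 15 15 15 25 36 35 35 35 35 35
179 35 35 34 35 35 35 35 35 35 35 35 35 34 35 35 35 35 35 35 35 34 35 31
sc17
135 10  1  1  2  2  2  0  2  1  1  1  1  0  4  3  2  4  3  3  3  2  2  0
139 21 16  5  1  1  1  2 -1  1  2  0  2  2  2  4  2  1  1  2  2  0  2  2
143 35 36 35 36 34 31 29 19  7  0  1  3  2  4  4  3  3  3  2  0  2  1  4
147 36 36 35 36 36 35 35 34 11  1  3  2 -1  1  3  4  3  3  3  2 16 21 22
151 36 35 35 36 35 36 35 32  8  3  3  4  4  3  4  3  5 11 31 35 32 27 21
155 22 25 24 23 22 22 23 22  3  3  4  3  4  5  5  5  4 15 35 35 35 35 33
159 24 23 23 23 22 22 23 16  3  4  4  4  4  6  3  5  5 22 36 35 35 36 35
163 23 22 22 23 23 22 22 11  4  4  5  4  6  5  5  5  5 28 35 35 36 36 35
167 24 23 23 23 22 21 18  6  4  4  4  4  5  4  5  5  8 34 35 35 35 35 35
171 22 21 23 23 23 22 20 12  5  4  5  5  4  5  5  4 14 34 36 35 35 35 34
175 19 17 20 19 19 18 17 18 11 11 13 16 16 16 14 16 26 33 33 33 35 35 36
179 22 23 22 24 23 22 18 19 18 19 20 32 32 32 33 33 32 33 32 32 35 35 36
```

>>> apply_moves(
  delta_pos=[
    [-0.006,0.008,-0.06],
    [-0.006,0.008,-0.15],
    [-0.006,0.008,-0.24],
    [-0.006,0.008,-0.32],
    [-0.006,0.008,-0.37],
    [-0.006,0.008,-0.4],
    [-0.006,0.008,-0.4],
  ],
  dr=[
    [0,0,0],
    [0,0,0],
    [0,0,0],
    [0,0,0],
    [0,0,0],
    [0,0,0],
    [0,0,0],
  ],
  jaw=[1,1,1,1,1,1,1],
)

```text
time: 37.0
tool_pos: [0.4607, 0.4045, 0.0544]
tool_rot: [3.141, -0.005, -2.497]
contact_force: [-1.2, 0.8, -0.7]
opening: 0.0916
grip_force: 0.0
```

>>> apply_moves(
  delta_pos=[
    [0,0,0],
    [0,0,0],
    [0,0,0],
    [0,0,0],
    [0,0,0],
    [0,0,0],
    [0,0,0],
    [0,0,0.01],
  ],
  dr=[
    [0,0,0],
    [0,0,0],
    [0,0,0],
    [0,0,0],
    [0,0,0],
    [0,0,0],
    [0,0,0],
    [0,0,0],
  ],
  jaw=[0.4,0.4,0.4,0.4,0.4,0.4,0.4,0.4],
  force=30,
)

```text
time: 37.67
tool_pos: [0.4607, 0.4061, 0.0602]
tool_rot: [-3.142, -0.002, -2.495]
contact_force: [-0.2, -0.1, -5.7]
opening: 0.0566
grip_force: 29.5
```

>>> apply_moves(
  delta_pos=[
    [0,0,0.06],
    [0,0,0.14],
    [0,0,0.22],
    [0,0,0.28],
    [0,0,0.28],
  ],
  dr=[
    [0,0,0],
    [0,0,0],
    [0,0,0],
    [0,0,0],
    [0,0,0],
  ],
  jaw=[0.4,0.4,0.4,0.4,0.4],
)

```text
time: 38.08
tool_pos: [0.4635, 0.4075, 0.1781]
tool_rot: [-3.141, 0.009, -2.495]
contact_force: [0.4, 1.2, -2.9]
opening: 0.0565
grip_force: 29.5
```

>>> apply_moves(
  delta_pos=[
    [0.25,-0.55,0],
    [0.25,-0.55,0],
    [0.25,-0.55,0],
    [0.25,-0.55,0],
    [0.25,-0.55,0],
    [0.25,-0.55,0],
    [0.25,-0.55,0],
    [0.25,-0.55,0],
  ],
  dr=[
    [0,0,-0.2],
    [0,0,-0.4],
    [0,0,-0.585],
    [0,0,-0.585],
    [0,0,-0.585],
    [0,0,-0.585],
    [0,0,-0.585],
    [0,0,-0.585],
  ],
  jaw=[0.4,0.4,0.4,0.4,0.4,0.4,0.4,0.4],
)

```text
time: 38.75
tool_pos: [0.5611, 0.184, 0.1707]
tool_rot: [3.141, -0.004, -2.792]
contact_force: [-0.3, 1.3, -4.8]
opening: 0.0558
grip_force: 29.9
```

>>> apply_moves(
  delta_pos=[
    [0.268,-0.55,0],
    [0.268,-0.55,0],
    [0.268,-0.55,0],
    [0.268,-0.55,0],
    [0.268,-0.55,0],
    [0.268,-0.55,0],
    [0.268,-0.55,0],
    [0.268,-0.55,0],
  ],
  dr=[
    [0,0,-0.2],
    [0,0,-0.4],
    [0,0,-0.585],
    [0,0,-0.585],
    [0,0,-0.585],
    [0,0,-0.585],
    [0,0,-0.585],
    [0,0,-0.585],
  ],
  jaw=[0.4,0.4,0.4,0.4,0.4,0.4,0.4,0.4],
)

```text
time: 39.42
tool_pos: [0.6681, -0.0344, 0.1705]
tool_rot: [3.141, -0.003, -3.082]
contact_force: [-0.3, 0.8, -4.7]
opening: 0.0558
grip_force: 29.9
```

>>> apply_moves(
  delta_pos=[
    [0,0,0],
    [0,0,0],
    [0,0,0],
  ],
  dr=[
    [0,0,0],
    [0,0,0],
    [0,0,0],
  ],
  jaw=[0.4,0.4,0.4],
)

```text
time: 39.67
tool_pos: [0.668, -0.0316, 0.1726]
tool_rot: [3.141, -0.001, -3.078]
contact_force: [-0.2, -0.1, -4.2]
opening: 0.0554
grip_force: 29.9
```

>>> apply_moves(
  delta_pos=[
    [0.007,-0.006,-0.06],
    [0.007,-0.006,-0.14],
    [0.007,-0.006,-0.2],
    [0.007,-0.006,-0.25],
    [0.007,-0.006,-0.275],
    [0.007,-0.006,-0.285],
    [0.007,-0.006,-0.288],
    [0.007,-0.006,-0.288],
  ],
  dr=[
    [0,0,0],
    [0,0,0],
    [0,0,0],
    [0,0,0],
    [0,0,0],
    [0,0,0],
    [0,0,0],
    [0,0,0],
  ],
  jaw=[0.4,0.4,0.4,0.4,0.4,0.4,0.4,0.4],
)

```text
time: 40.33
tool_pos: [0.6721, -0.0358, 0.0588]
tool_rot: [-3.141, 0.002, -3.08]
contact_force: [0.7, 0.6, -4.7]
opening: 0.0561
grip_force: 30.0
```

>>> apply_moves(
  delta_pos=[
    [0,0,-0.003],
    [0,0,-0.003],
    [0,0,-0.003],
    [0,0,-0.003],
    [0,0,-0.003],
    [0,0,-0.003],
  ],
  dr=[
    [0,0,0],
    [0,0,0],
    [0,0,0],
    [0,0,0],
    [0,0,0],
    [0,0,0],
  ],
  jaw=[0.4,0.65,0.75,0.85,0.85,0.85],
)

```text
time: 40.83
tool_pos: [0.6715, -0.0361, 0.0568]
tool_rot: [-3.141, 0.001, -3.08]
contact_force: [-0.4, 0.9, 0.5]
opening: 0.0772
grip_force: 0.0
```

>>> apply_moves(
  delta_pos=[
    [0,0,0.06],
    [0,0,0.14],
    [0,0,0.24],
    [0,0,0.33],
    [-0.1,-0.1,0.36],
    [-0.2,-0.2,0.36],
    [-0.3,-0.3,0.36],
    [-0.35,-0.4,0.36],
  ],
  dr=[
    [0,0,0],
    [0,0,0],
    [0,0,0],
    [0,0,0],
    [0,0,0],
    [0,0,0],
    [0,0,0],
    [0,0,0],
  ],
  jaw=[0.85,0.85,0.85,0.85,0.85,0.6,0.3,0],
)

```text
time: 41.5
tool_pos: [0.5575, -0.1577, 0.2007]
tool_rot: [-3.141, 0.001, -3.079]
contact_force: [0.0, -1.0, 0.2]
opening: 0.0625
grip_force: 0.0
```

```bash
python3 - <<'E'
from h import *
np.set_printoptions(precision=4,suppress=True)
st=telemetry.observe(); print(st['time'],st['tool_pos'],st['tool_rot'])
a,S=shot('scene','sc18'); b,T=shot('top','tp18'); o=cv2.imread('pics/top0.png'); so=cv2.imread('pics/scene0.png')
th=[(.028*i,.028*j) for i,j in ((1,1),(1,-1),(-1,-1),(-1,1))]; c,s=np.cos(.061),np.sin(.061)
q=np.array([[.6707+c*x-s*y,-.034+s*x+c*y,z] for z in (.1,0) for x,y in th]); print('expect top',proj(T,q).round(1)); print('expect scene',proj(S,q).round(1))
x0,x1,y0,y1=280,325,165,205
L=cv2.cvtColor(b,cv2.COLOR_BGR2LAB).astype(int)
for y in range(y0,y1,2): print(y,' '.join(f'{L[y,x,2]-128:2d}' for x in range(x0,x1,2)))
L=cv2.cvtColor(a,cv2.COLOR_BGR2LAB).astype(int)
for y in range(190,262,3): print(y,' '.join(f'{L[y,x,2]-128:2d}' for x in range(280,346,2)))
E
```

```text
41.5 [ 0.5575 -0.1577  0.2007] [-3.1414  0.0006 -3.079 ]
expect top [[294.3 163.2]
 [312.6 161.7]
 [314.3 179.6]
 [295.9 181.2]
 [293.5 170.2]
 [310.7 168.7]
 [312.3 185.7]
 [295.  187.2]]
expect scene [[332.5 240.1]
 [321.3 254.9]
 [296.8 245.4]
 [308.8 231.4]
 [327.7 274.4]
 [317.  289.8]
 [294.2 280. ]
 [305.7 265.4]]
165 38 38 38 38 38 38 38 38  3  6  7  6  7  7  6  7  7 29 38 37 38 37 38
167 38 38 38 38 38 38 39 37  3  6  7  6  6  7  7  7  6 28 38 38 38 38 38
169 38 39 38 38 38 38 38 34  4  7  7  7  7  7  6  7  6 23 38 38 37 38 38
171 38 38 38 38 38 38 38 34  3  7  7  6  7  7  7  7  7 16 38 38 38 38 38
173 38 37 38 38 38 38 38 34  3  8  7  7  7  7  7  7  6 12 38 38 38 38 38
175 38 38 37 38 38 37 38 35  3  8  7  7  6  7  7  7  6 10 39 39 38 38 38
177 37 38 38 38 38 38 38 39  1  7  8  7  7  6  7  7  7  9 39 39 38 39 38
179 38 38 38 38 38 39 38 38  4  6  5  5  4  4  4  4  5 12 38 38 38 38 38
181 39 38 39 38 38 38 39 39  6  3  5  4  4  4  5  5  4 29 38 39 38 38 38
183 38 38 38 38 38 37 38 39 10  5  5  5  5  4  4  4  3 37 38 38 38 38 38
185 38 38 38 38 38 38 37 39 18  6 12 12 17 22 2
[... 2454 characters left out ...]
5  8 23 38 38 38 34 11  4  4  4  4  5  4  3  4  3  4  5 16 25 36 38 39 35 29 28 13
244 25 32 30 19  6  4 10 33 38 38 28  5  3  5  4  3  4  3  5  3  4  4  3  4  4  3 25 39 38 37 34 28 17
247 29 32 34 30 17  8 19 38 38 25  3  3  4  3  5  3  4  4  4  3  5  3  4  5  3 11 35 38 38 36 37 38 36
250 23 26 26 19 11  7 33 39 38 21  1  2  3  5  4  3  4  4  4  4  4  4  4  4  3 10 36 37 37 37 37 38 37
253 16 12 11  9  4 18 37 39 38 20  5  3  2  1  1  2  3  2  3  4  4  5  4  4  6 16 37 38 37 37 38 37 37
256  9  8  4  4  6 31 38 38 36 15  4  6  5  5  6  3  2  2  1  2  3  3  4  7  5 21 38 37 37 38 37 38 39
259  4  3  4  4 17 37 37 38 35 11  4  5  5  5  4  5  5  5  4  3  3  3  6  5  4 27 38 37 38 37 37 37 37
```

>>> apply_moves(
  delta_pos=[
    [0.1025,-0.47,0],
    [0.1025,-0.47,0],
    [0.1025,-0.47,0],
    [0.1025,-0.47,0],
    [0.1025,-0.47,0],
    [0.1025,-0.47,0],
    [0.1025,-0.47,0],
  ],
  dr=[
    [0,0,-0.168],
    [0,0,-0.168],
    [0,0,-0.168],
    [0,0,-0.168],
    [0,0,-0.168],
    [0,0,-0.168],
    [0,0,-0.168],
  ],
  jaw=[0.6,0.6,0.6,0.6,0.6,0.6,0.6],
)

```text
time: 42.18
tool_pos: [0.6001, -0.3467, 0.1989]
tool_rot: [3.141, -0.001, 3.117]
contact_force: [-0.1, 0.2, 0.2]
opening: 0.0551
grip_force: 0.0
```

```bash
python3 - <<'E'
from h import *
np.set_printoptions(precision=4,suppress=True)
st=telemetry.observe(); print(st['time'],st['tool_pos'],st['tool_rot'])
b,T=shot('top','tp19'); a,S=shot('scene','sc19')
L=cv2.cvtColor(b,cv2.COLOR_BGR2LAB).astype(int)
m=(L[:,:,2]<150)|(L[:,:,1]>150)
for c,s in blobs(m[100:415,65:265],25): print(c+[65,100],s[:4]+[65,100,0,0],s[4])
# nuts now from top
z=np.zeros(b.shape[:2],np.uint8); cv2.circle(z,(308,221),26,1,-1)
for c,s in blobs(((L[:,:,0]<125)&(L[:,:,1]>138)).astype(np.uint8)&z,20): print('nut',c,s[4],onz(T,c,.021)[0,:2])
# honey cap, top and scene
x,y=354,203; print('cap',[(onz(T,c+[x,y],.12)[0],s[4]) for c,s in blobs((L[y:y+20,x:x+20,0]>150)&(L[y:y+20,x:x+20,2]<142),10)])
d=np.abs(a.astype(int)-cv2.imread('pics/sc18.png')).max(2); print('tin diff',(d[228:292,292:336]>40).sum(),'pestle diff',(np.abs(a.astype(int)-cv2.imread('pics/sc15.png')).max(2)[278:335,262:285]>40).sum())
E
```

```text
42.1833 [ 0.6001 -0.3467  0.1989] [ 3.1406 -0.0007  3.1166]
[197.3 138.3] [138 108 120  70] 3704
[ 99.8 165.5] [ 65 130  76  72] 4016
[ 88.2 265.8] [ 65 212  51  98] 3996
[257.6 273.6] [251 262  14  23] 189
[165.4 297.1] [138 281  56  36] 333
[245.7 364.4] [214 307  51 104] 2919
nut [296.6 205. ] 61 [ 0.5797 -0.0104]
nut [315.  203.9] 63 [ 0.5818 -0.0688]
nut [326.9 224.4] 58 [ 0.5155 -0.1042]
nut [292.  232.9] 59 [0.4913 0.0066]
cap [(array([ 0.535 , -0.2081,  0.12  ]), np.int32(84))]
tin diff 1106 pestle diff 59
```

```bash
python3 - <<'E'
from h import *
for n in ('tp18','tp19'):
    L=cv2.cvtColor(cv2.imread(f'pics/{n}.png'),cv2.COLOR_BGR2LAB).astype(int); print(n)
    for y in range(155,196,4): print(y,' '.join(f'{L[y,x,2]-128:2d}' for x in range(270,330,2)))
for n in ('sc18','sc19'):
    L=cv2.cvtColor(cv2.imread(f'pics/{n}.png'),cv2.COLOR_BGR2LAB).astype(int); print(n)
    for y in range(226,300,6): print(y,' '.join(f'{L[y,x,2]-128:2d}' for x in range(284,346,2)))
E
```

```text
tp18
155 38 38 38 27 28 28 27 27 27 37 38 38 38 38 38 38 38 38 38 38 38 38 38 38 35 25  7  8  9  9
159 38 38 38 38 38 38 39 38 38 38 38 38 38 38 38 38 38 39 38 38 38 38 38 38 38 32 26 26 26 25
163 38 39 38 38 39 39 39 38 39 38 38 38 38 10  4  4  5  6  5  7  6  5 31 38 38 38 39 38 35 35
167 38 38 37 38 38 38 38 38 38 38 38 39 37  3  6  7  6  6  7  7  7  6 28 38 38 38 38 38 38 38
171 38 38 38 38 38 38 38 38 38 38 38 38 34  3  7  7  6  7  7  7  7  7 16 38 38 38 38 38 38 38
175 38 38 38 38 38 38 38 37 38 38 37 38 35  3  8  7  7  6  7  7  7  6 10 39 39 38 38 38 38 38
179 38 38 38 38 38 38 38 38 38 38 39 38 38  4  6  5  5  4  4  4  4  5 12 38 38 38 38 38 38 38
183 38 38 38 39 39 38 38 38 38 38 37 38 39 10  5  5  5  5  4  4  4  3 37 38 38 38 38 38 38 38
187 39 38 38 38 38 38 38 38 38 38 38 38 38 33 28 27 28 27 27 27 27 25 39 38 38 39 15  3  2  4
191 37 38 38 38 38 38 38 38 38 38 37 39 38 35 28 28 28 28 37 37 37 37 39 38 37 39 14  5  4  5
195 38 38 38 39 38 38 39 38 38 38 38 39 37 20 16  7  5  5  4  6  5  5  6  9 17 31 26  3  5  4
tp19
155 38 38 38 27 28 28 28 28 27 37 38 39 38 38 39 34  5  
[... 2809 characters left out ...]
  5  5  5  4 11 37 38
262  4  7 31 39 39 39 38 40 39 39 39 28  3  4  1  2  1  3  4  4  5  4  4  4  4  3  3  7 26 39 38
268 35 38 38 38 38 40 40 39 39 39 37 13  4  4  5  4  5  5  4  3  0  2  2  1  4  7  5  9 37 38 40
274 38 40 39 39 38 38 39 39 39 38 35  5  3  4  5  5  5  4  5  5  5  5  6  5  5  6  4 25 39 39 39
280 39 39 39 39 39 38 38 38 35 27 17  4  5  6  5  5  5  4  5  5  5  5  5  7  9  9 11 33 37 39 39
286 39 39 38 39 38 38 31 26 25 26 10  5  4  4  5  6  5  5 10 16 11 11 10 10 10 10 11 11  8 10  9
292 37 38 38 39 39 39 39 38 39 38 26 10  6  4  5  4  4 13 14 10 11 11 10 11 10 12 10 10 10  9  9
298 38 39 39 38 39 39 38 38 38 39 38 38 36 36 38 37 31 12 16 13 11 10 10 10 10 11 11 10 10  9  9
```

```bash
python3 - <<'E'
from h import *
np.set_printoptions(precision=4,suppress=True)
S,T=cam('scene'),cam('top')
for n,t in (('sc18','tp18'),('sc19','tp19')):
    for f,c,roi in ((n,S,(296,346,228,284)),(t,T,(290,324,150,187))):
        L=cv2.cvtColor(cv2.imread(f'pics/{f}.png'),cv2.COLOR_BGR2LAB).astype(int); x0,x1,y0,y1=roi
        m=(L[y0:y1,x0:x1,2]-128<19).astype(np.uint8); lab=cv2.connectedComponents(m)[1]
        k=lab[(28 if c is S else 15),(22 if c is S else 18)]; m=(lab==k).astype(np.uint8)
        ct=max(cv2.findContours(m,cv2.RETR_EXTERNAL,cv2.CHAIN_APPROX_NONE)[0],key=len)
        p=cv2.approxPolyDP(ct,2.2,True)[:,0]+[x0,y0]; print(f,m.sum(),p.tolist()); print(onz(c,p,.1)[:,:2].tolist() if 0 else onz(c,p,.1)[:,:2])
E
```

```text
sc18 1404 [[309, 235], [299, 247], [296, 280], [301, 283], [321, 283], [327, 275], [331, 242]]
[[ 0.6477 -0.0185]
 [ 0.6509 -0.0653]
 [ 0.6959 -0.1507]
 [ 0.7076 -0.152 ]
 [ 0.738  -0.1303]
 [ 0.7371 -0.1049]
 [ 0.6973 -0.0119]]
tp18 431 [[313, 162], [296, 163], [296, 185], [312, 184]]
[[ 0.6993 -0.0616]
 [ 0.6974 -0.0096]
 [ 0.6293 -0.0077]
 [ 0.6312 -0.0563]]
sc19 1179 [[318, 244], [307, 257], [304, 283], [343, 283], [336, 280], [340, 252]]
[[ 0.6782 -0.0337]
 [ 0.68   -0.0826]
 [ 0.7122 -0.1488]
 [ 0.7716 -0.1064]
 [ 0.7573 -0.1069]
 [ 0.7273 -0.0298]]
tp19 468 [[323, 150], [302, 153], [302, 176], [317, 175], [319, 154], [323, 156]]
[[ 0.736  -0.0934]
 [ 0.7282 -0.0289]
 [ 0.6566 -0.0267]
 [ 0.6586 -0.0724]
 [ 0.7238 -0.0807]
 [ 0.7172 -0.0927]]
```

>>> apply_moves(
  delta_pos=[
    [0.255,0.729,0],
    [0.255,0.729,0],
    [0.255,0.729,0],
    [0.255,0.729,0],
    [0.255,0.729,0],
    [0.255,0.729,0],
    [0.255,0.729,0],
    [0.255,0.729,0],
  ],
  dr=[
    [0,0,0.085],
    [0,0,0.085],
    [0,0,0.085],
    [0,0,0.085],
    [0,0,0.085],
    [0,0,0.085],
    [0,0,0.085],
    [0,0,0.085],
  ],
  jaw=[0.8,0.8,0.8,0.8,0.8,0.8,0.8,0.8],
)

```text
time: 42.95
tool_pos: [0.7028, -0.046, 0.2007]
tool_rot: [3.139, 0.001, -3.115]
contact_force: [0.4, -0.3, 0.1]
opening: 0.0731
grip_force: 0.0
```

>>> apply_moves(
  delta_pos=[
    [0,0,0],
    [0,0,0],
  ],
  dr=[
    [0,0,0],
    [0,0,0],
  ],
  jaw=[0.8,0.8],
)

```text
time: 43.12
tool_pos: [0.702, -0.0516, 0.2003]
tool_rot: [-3.141, 0.0, -3.118]
contact_force: [0.1, -1.2, 0.6]
opening: 0.0738
grip_force: 0.0
```

>>> apply_moves(
  delta_pos=[
    [0,-0.009,-0.06],
    [0,-0.009,-0.14],
    [0,-0.009,-0.22],
    [0,-0.009,-0.29],
    [0,-0.009,-0.34],
    [0,-0.009,-0.357],
    [0,-0.009,-0.357],
  ],
  dr=[
    [0,0,0],
    [0,0,0],
    [0,0,0],
    [0,0,0],
    [0,0,0],
    [0,0,0],
    [0,0,0],
  ],
  jaw=[0.8,0.8,0.8,0.8,0.8,0.8,0.8],
)

```text
time: 43.7
tool_pos: [0.7006, -0.0586, 0.0554]
tool_rot: [3.141, -0.004, -3.123]
contact_force: [0.6, -0.8, 1.1]
opening: 0.0736
grip_force: 0.0
```

>>> apply_moves(
  delta_pos=[
    [0,0,0],
    [0,0,0],
    [0,0,0],
    [0,0,0],
    [0,0,0],
    [0,0,0.01],
    [0,0,0.02],
    [0,0,0.02],
  ],
  dr=[
    [0,0,0],
    [0,0,0],
    [0,0,0],
    [0,0,0],
    [0,0,0],
    [0,0,0],
    [0,0,0],
    [0,0,0],
  ],
  jaw=[0.4,0.4,0.4,0.4,0.4,0.4,0.4,0.4],
  force=30,
)

```text
time: 44.37
tool_pos: [0.7024, -0.0579, 0.0659]
tool_rot: [-3.141, 0.001, -3.122]
contact_force: [1.4, 0.2, -4.1]
opening: 0.0567
grip_force: 29.7
```

>>> apply_moves(
  delta_pos=[
    [-0.03,0.02,0],
    [-0.06,0.045,0],
    [-0.08,0.06,0],
    [-0.08,0.06,0],
    [-0.08,0.06,-0.01],
    [-0.08,0.06,-0.018],
    [-0.08,0.06,-0.021],
    [-0.08,0.06,-0.021],
  ],
  dr=[
    [0,0,0.03],
    [0,0,0.06],
    [0,0,0.084],
    [0,0,0.084],
    [0,0,0.084],
    [0,0,0.084],
    [0,0,0.084],
    [0,0,0.084],
  ],
  jaw=[0.4,0.4,0.4,0.4,0.4,0.4,0.4,0.4],
)

```text
time: 45.03
tool_pos: [0.6716, -0.0332, 0.0592]
tool_rot: [3.141, 0.003, -3.08]
contact_force: [-4.0, 4.0, 10.8]
opening: 0.0559
grip_force: 30.0
```

>>> apply_moves(
  delta_pos=[
    [0,0,0],
    [0,0,0],
    [0,0,0],
    [0,0,0],
    [0,0,0],
    [0,0,0],
  ],
  dr=[
    [0,0,0],
    [0,0,0],
    [0,0,0],
    [0,0,0],
    [0,0,0],
    [0,0,0],
  ],
  jaw=[0.4,0.65,0.75,0.85,0.85,0.85],
)

```text
time: 45.53
tool_pos: [0.6703, -0.0338, 0.0565]
tool_rot: [-3.142, -0.0, -3.08]
contact_force: [0.2, -0.2, 0.8]
opening: 0.0771
grip_force: 0.0
```

>>> apply_moves(
  delta_pos=[
    [0,0,0.06],
    [0,0,0.14],
    [0,0,0.24],
    [0,0,0.33],
    [-0.05,-0.15,0.36],
    [-0.08,-0.3,0.36],
    [-0.1,-0.45,0.36],
    [-0.12,-0.55,0.36],
  ],
  dr=[
    [0,0,0],
    [0,0,0],
    [0,0,0],
    [0,0,0],
    [0,0,0],
    [0,0,-0.05],
    [0,0,-0.1],
    [0,0,-0.168],
  ],
  jaw=[0.85,0.85,0.85,0.85,0.85,0.7,0.6,0.6],
)

```text
time: 46.2
tool_pos: [0.6327, -0.1963, 0.2008]
tool_rot: [-3.141, 0.001, 3.119]
contact_force: [1.1, -0.7, -0.5]
opening: 0.0625
grip_force: 0.0
```

```bash
cat > chk.py <<'E'
from h import *
import sys
np.set_printoptions(precision=4,suppress=True)
st=telemetry.observe(); print(st['time'],st['tool_pos'],st['tool_rot'])
n=sys.argv[1]; a,S=shot('scene','sc'+n); b,T=shot('top','tp'+n)
L=cv2.cvtColor(a,cv2.COLOR_BGR2LAB).astype(int); x0,x1,y0,y1=296,346,228,284
m=(L[y0:y1,x0:x1,2]-128<19).astype(np.uint8); lab=cv2.connectedComponents(m)[1]; m=(lab==lab[28,22]).astype(np.uint8)
ct=max(cv2.findContours(m,cv2.RETR_EXTERNAL,cv2.CHAIN_APPROX_NONE)[0],key=len); p=cv2.approxPolyDP(ct,2.2,True)[:,0]+[x0,y0]
print('tin scene',[(q.tolist(),onz(S,q,.1)[0,:2].round(4).tolist()) for q in p if q[1]<262])
L=cv2.cvtColor(b,cv2.COLOR_BGR2LAB).astype(int); x0,x1,y0,y1=288,326,150,189
m=(L[y0:y1,x0:x1,2]-128<19).astype(np.uint8)
print('tin top',[(c+[x0,y0],s[:4]+[x0,y0,0,0],s[4]) for c,s in blobs(m,80)])
print('cap',[(onz(T,c+[354,203],.12)[0],s[4]) for c,s in blobs((L[203:223,354:374,0]>150)&(L[203:223,354:374,2]<142),10)])
La=cv2.cvtColor(a,cv2.COLOR_BGR2LAB).astype(int)
print('pestle',[(c+[255,278],s) for c,s in blobs((La[278:336,255:292,0]<125)&(La[278:336,255:292,2]<153)&(La[278:336,255:292,2]>143),60)])
g=La[270:375,105:222]; print('grip',[(c+[105,270],s) for c,s in blobs(g[:,:,1]>138,30)])
E
python3 chk.py 20
```

```text
46.2 [ 0.6327 -0.1963  0.2008] [-3.1411  0.0011  3.119 ]
tin scene [([309, 234], [0.6459, -0.0155]), ([299, 246], [0.6492, -0.0626]), ([331, 242], [0.6973, -0.0119])]
tin top [(array([303.6, 173.8]), array([294, 162,  20,  25]), np.int32(427))]
cap []
pestle [(array([274.6, 306.3]), array([ 12,   1,  16,  52, 599], dtype=int32))]
grip [(array([148. , 277.9]), array([32,  0, 23, 17, 32], dtype=int32)), (array([191.1, 276.8]), array([ 75,   0,  19,  17, 182], dtype=int32)), (array([211.7, 286. ]), array([ 94,   0,  23,  37, 677], dtype=int32)), (array([149.6, 286.8]), array([ 31,   3,  32,  26, 118], dtype=int32)), (array([159.3, 295. ]), array([42, 14, 27, 22, 42], dtype=int32)), (array([148.5, 294.4]), array([35, 17, 18, 15, 30], dtype=int32)), (array([113.9, 301.1]), array([ 0, 23, 21, 17, 52], dtype=int32)), (array([119.1, 305.3]), array([  0,  24,  30,  24, 187], dtype=int32)), (array([185.5, 334.6]), array([ 70,  57,  21,  17, 215], dtype=int32)), (array([210. , 359.8]), array([ 88,  71,  29,  34, 259], dtype=int32)), (array([114.6, 355.2]), array([ 0, 74, 23, 22, 52], dtype=int32)), (array([122.5, 360.1]), array([ 9, 82, 17, 17, 37], dtype=int32))]
```

>>> apply_moves(
  delta_pos=[
    [-0.09,-0.373,0],
    [-0.09,-0.373,0],
    [-0.09,-0.373,0],
    [-0.09,-0.373,0],
    [-0.09,-0.373,0],
    [-0.09,-0.373,-0.08],
    [-0.09,-0.373,-0.17],
    [-0.09,-0.373,-0.26],
  ],
  dr=[
    [0,0,0],
    [0,0,0],
    [0,0,0],
    [0,0,0],
    [0,0,0],
    [0,0,0],
    [0,0,0],
    [0,0,0],
  ],
  jaw=[0.65,0.65,0.65,0.65,0.65,0.65,0.65,0.65],
)

```text
time: 46.97
tool_pos: [0.5976, -0.3437, 0.0956]
tool_rot: [-3.141, 0.002, 3.119]
contact_force: [1.0, 0.4, -2.1]
opening: 0.0596
grip_force: 0.0
```

```bash
python3 chk.py 21; python3 - <<'E'
from h import *
a=cv2.imread('pics/sc21.png'); S=cam('scene'); L=cv2.cvtColor(a,cv2.COLOR_BGR2LAB).astype(int)
print('cap scene',[(onz(S,c+[196,243],.12)[0],s[4]) for c,s in blobs((L[243:267,196:224,0]>130)&(L[243:267,196:224,2]<142),10)])
E
```

```text
46.9667 [ 0.5976 -0.3437  0.0956] [-3.1408  0.002   3.1193]
tin scene [([309, 234], [0.6459, -0.0155]), ([299, 246], [0.6492, -0.0626]), ([331, 242], [0.6973, -0.0119])]
tin top [(array([303.6, 173.8]), array([294, 162,  20,  25]), np.int32(428))]
cap [(array([ 0.535 , -0.2081,  0.12  ]), np.int32(84))]
pestle [(array([274.6, 306.6]), array([ 12,   1,  15,  52, 588], dtype=int32))]
grip [(array([215.9, 297.5]), array([105,  16,  12,  20, 161], dtype=int32)), (array([186.2, 297.6]), array([77, 23, 10, 10, 36], dtype=int32)), (array([110. , 303.7]), array([ 0, 29, 12, 10, 30], dtype=int32)), (array([108.8, 312.9]), array([ 0, 39,  8,  8, 44], dtype=int32)), (array([190.3, 337.6]), array([79, 62, 13, 11, 58], dtype=int32)), (array([210.1, 359.9]), array([ 89,  70,  28,  35, 235], dtype=int32)), (array([110.7, 358.7]), array([ 0, 83, 14, 13, 32], dtype=int32)), (array([218.4, 370.9]), array([108,  95,   9,  10,  39], dtype=int32))]
cap scene []
```

All is in place, so I close on the slide grip and draw it back.

>>> apply_moves(
  delta_pos=[
    [0,0,-0.06],
    [0,0,-0.12],
    [0,0,-0.12],
    [0,0,-0.12],
    [0,0,-0.12],
    [0,0,-0.12],
    [0,0,-0.12],
    [0,0,-0.12],
  ],
  dr=[
    [0,0,0],
    [0,0,0],
    [0,0,0],
    [0,0,0],
    [0,0,0],
    [0,0,0],
    [0,0,0],
    [0,0,0],
  ],
  jaw=[0.65,0.65,0.2,0.2,0.2,0.2,0.2,0.2],
  force=15,
)

```text
time: 47.73
tool_pos: [0.5978, -0.3452, 0.05]
tool_rot: [-3.139, 0.003, 3.12]
contact_force: [-0.3, 2.0, 3.0]
opening: 0.0262
grip_force: 15.0
```

>>> apply_moves(
  delta_pos=[
    [-0.03,0,0],
    [-0.08,0.002,0],
    [-0.13,0.003,0],
    [-0.18,0.004,0],
    [-0.23,0.005,0],
    [-0.28,0.006,0],
    [-0.31,0.007,0],
    [-0.325,0.007,0],
  ],
  dr=[
    [0,0,0],
    [0,0,0],
    [0,0,0],
    [0,0,0],
    [0,0,0],
    [0,0,0],
    [0,0,0],
    [0,0,0],
  ],
  jaw=[0.2,0.2,0.2,0.2,0.2,0.2,0.2,0.2],
)

```text
time: 48.4
tool_pos: [0.467, -0.3449, 0.05]
tool_rot: [-3.135, 0.004, 3.119]
contact_force: [2.3, -9.7, -1.9]
opening: 0.0264
grip_force: 15.0
```

>>> apply_moves(
  delta_pos=[
    [-0.01,-0.003,0],
    [-0.017,-0.004,0],
    [-0.023,-0.004,0],
    [-0.029,-0.004,0],
    [-0.034,-0.004,0],
    [-0.034,-0.004,0],
  ],
  dr=[
    [0,0,0],
    [0,0,0],
    [0,0,0],
    [0,0,0],
    [0,0,0],
    [0,0,0],
  ],
  jaw=[0.2,0.2,0.2,0.2,0.2,0.2],
)

```text
time: 48.9
tool_pos: [0.4575, -0.345, 0.05]
tool_rot: [-3.136, 0.009, 3.119]
contact_force: [12.6, -4.6, -0.5]
opening: 0.0263
grip_force: 15.0
```

>>> apply_moves(
  delta_pos=[
    [0,0,0],
    [0,0,0],
    [0,0,0],
    [0,0,0.06],
    [0,0,0.14],
    [0,0,0.24],
    [0,0,0.34],
    [0,0,0.34],
  ],
  dr=[
    [0,0,0],
    [0,0,0],
    [0,0,0],
    [0,0,0],
    [0,0,0],
    [0,0,0],
    [0,0,0],
    [0,0,0],
  ],
  jaw=[0.5,0.7,0.7,0.7,0.7,0.7,0.7,0.7],
)

```text
time: 49.57
tool_pos: [0.4558, -0.3449, 0.1919]
tool_rot: [-3.133, 0.009, 3.12]
contact_force: [0.3, -0.7, 1.1]
opening: 0.064
grip_force: 0.0
```

```bash
python3 chk.py 22; python3 - <<'E'
from h import *
np.set_printoptions(precision=4,suppress=True)
b=cv2.imread('pics/tp22.png'); T,S=cam('top'),cam('scene'); L=cv2.cvtColor(b,cv2.COLOR_BGR2LAB).astype(int)
z=np.zeros(b.shape[:2],np.uint8); cv2.circle(z,(308,221),26,1,-1)
for c,s in blobs(((L[:,:,0]<125)&(L[:,:,1]>138)).astype(np.uint8)&z,20): print('nut',c,s[4],onz(T,c,.021)[0,:2])
print('grip expected near/far',proj(S,[[.4575,-.345,.046],[.5975,-.345,.046]]))
E
```

```text
49.5667 [ 0.4558 -0.3449  0.1919] [-3.1332  0.0091  3.1195]
tin scene [([309, 234], [0.6459, -0.0155]), ([299, 246], [0.6492, -0.0626]), ([331, 241], [0.6958, -0.0089])]
tin top [(array([303.5, 173.8]), array([294, 162,  20,  25]), np.int32(427))]
cap [(array([ 0.535 , -0.2081,  0.12  ]), np.int32(84))]
pestle [(array([274.6, 306.2]), array([ 12,   1,  15,  52, 594], dtype=int32))]
grip [(array([212.3, 285.2]), array([ 95,   0,  22,  36, 578], dtype=int32)), (array([119.8, 279.4]), array([10,  6, 10,  7, 34], dtype=int32)), (array([130.6, 298.5]), array([ 17,  22,  18,  13, 142], dtype=int32)), (array([165.9, 310. ]), array([ 45,  26,  31,  27, 180], dtype=int32)), (array([119.2, 356.8]), array([  0,  75,  30,  27, 116], dtype=int32)), (array([134.6, 358.3]), array([ 16,  79,  27,  19, 164], dtype=int32)), (array([208.5, 362.4]), array([ 89,  79,  28,  26, 209], dtype=int32))]
nut [296.6 205. ] 61 [ 0.5797 -0.0104]
nut [315.  203.9] 62 [ 0.5818 -0.0688]
nut [326.9 224.4] 58 [ 0.5155 -0.1042]
nut [292.  232.9] 60 [0.4913 0.0066]
nut [308.2 240.4] 56 [ 0.4664 -0.0436]
grip expected near/far [[133.2943 307.9457]
 [187.4892 343.8617]]
```

```bash
python3 -c "
from cell import job; print(job.hand_in())"
```

```text
the job is handed in; nothing more can be done
None
```

I handed the job in at 49.6 s with everything in place by camera: the slide went to its far stop first and ended back at its near stop, all five nuts are at least 2.9 cm from their start and still in the pan, and the pestle stands in its saucer after slipping out of the grip once. Honey and sugar stand with gaps of about 3 cm, the tin re-set after being knocked aside; jam and mill were not on the counter.

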